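# Lock a paint bottle in the bench cam clamp

## Task

The cap of the red paint bottle is stuck: stand the red bottle upright in the V-shaped rest of the cam clamp, and then turn the crank clockwise (as seen from the robot) until the follower rests in the flat dwell of the cam (its green part) and the pad holds the bottle against the V. Let go of everything and leave the yellow and blue bottles where they stand.

Things in the scene. Friction and masses are not known exactly. Their poses are not given: they have to be found in the camera images.
- red_bottle: Loose red paint bottle with a black cap, upright, 50 to 105 g, 37 mm body diameter up to 82 mm high, then a 26 mm cap up to 105 mm. Origin at the centre of its underside, z up its axis. Grasp the body. The bottles stand to the right of the clamp's front; behind them a desk lamp's shade hangs over the worktop, some 0.3 m up: carry things past in front of it.
- yellow_bottle: Loose yellow paint bottle of the same shape, a bystander: must not be shifted. Origin at the centre of its underside.
- blue_bottle: Loose dark blue paint bottle with a white cap, same shape, a bystander: must not be shifted. Origin at the centre of its underside.
- cam_clamp: The clamp, fixed. Origin under its base plate; x from its front (robot side) to its back, y to the left, z up. Plate 12 mm thick, x -75..75, y -115..165 mm. Left: a column (y 25..155, front face x = 3) carries a blue hood, see hood_edge. Rod guide x -41..1, y 7..29, up to z = 105. Right: the nest, see seat, open above; the follower rod (z 79..91) and pad lie between.
- seat (a point): Where the centre of the bottle's underside stands when it touches both V walls, on an aluminium block; axes as cam_clamp, at (-20, -70, 30) mm there. The two steel V walls, 42 mm high above this floor, stand on its -y side at 45 degrees and open to +y. With the follower back the pad's face is 30 mm from here in +y (11 mm of play); the pad pushes it home. Grip it front and back (along x).
- cam_axis (a point): Point on the camshaft's axis (which runs along the clamp's x), in the plane in which the middle of the knob travels: at (-78, 90, 85) mm in the clamp's frame.
- knob (a point): Middle of the crank's knob: a black sleeve, 22 mm diameter, 54 mm long along the clamp's x, spinning freely on its pin; the crank arm (16 mm wide) begins 32 mm behind this point. It circles cam_axis at 55 mm: at camshaft angle q it is y = 55 cos(q - 0.5), z = 55 sin(q - 0.5) mm from cam_axis, in the clamp's axes.
- camshaft (a joint): Angle of cam and crank, rad, 0 to 3.6 (stops); grows clockwise seen from the robot (knob from left over the top). Starts at 0..0.6. To 0.86: follower back. 0.86..1.95: rise, up to 0.5 N m, springs back if released. 1.95..2.65: flat dwell (the cam's green arc faces the follower's foot, to the right); the crank stays by itself. Beyond: the follower drops back, the bottle is loose.
- follower (a joint): Travel of the follower rod towards the nest, m: 0 fully back, 0.016 in the dwell.
- pad: Black rubber pad, 32 mm wide and 30 mm high, on springs at the end of the follower, 43 to 73 mm above the worktop; presses the bottle with 5 to 9 N in the dwell. Its own origin is of no use.
- hood_edge (a point): Middle of the lower front edge of the blue guard hood, at (-64, 90, 190) mm in the clamp's frame. The hood reaches 73 mm to either side in y, 100 mm up and 124 mm back in x, so it overhangs the inner third of the knob: grip the knob with the tool leaning back towards the robot by about 25 to 45 degrees.

How it is judged (in metres and radians):
On the way, in this order (a step that is already met when the one before it is completed fails the run):
1. the red bottle stands upright and released in the nest while the follower is still back (horizontal distance between red_bottle and seat below 0.017 m and z of red_bottle in the frame of seat between -0.004 and 0.004 m and angle between red_bottle's own z axis and vertical below 0.1 rad and contact force between the fingers and red_bottle below 0.1 N and value of joint follower below 0.004 m), for 0.2 s.
2. the crank has brought the follower into the dwell, with the pad on the bottle (value of joint camshaft between 1.95 and 2.65 rad and contact force between pad and red_bottle above 2 N), for 0.2 s.
At the end, for the whole second after the job is handed in: The camshaft rests in its dwell (between 1.93 and 2.67 rad, follower out more than 14.5 mm, not turning), the pad presses the red bottle with more than 2 N, and the bottle stands upright (within 0.1 rad) and at rest on the nest floor (within 4 mm in height), within 6 mm of the seat (value of joint camshaft between 1.93 and 2.67 rad and value of joint follower above 0.0145 m and velocity of joint camshaft between -0.05 and 0.05 rad/s and contact force between pad and red_bottle above 2 N and horizontal distance between red_bottle and seat below 0.006 m and z of red_bottle in the frame of seat between -0.004 and 0.004 m and angle between red_bottle's own z axis and vertical below 0.1 rad and linear speed of red_bottle below 0.02 m/s); the robot touches nothing.
It fails at once if the yellow or the blue bottle is shifted by more than 20 mm or tipped (distance of any of yellow_bottle, blue_bottle from where it was at the start of the episode above 0.02 m or angle between any of yellow_bottle, blue_bottle's own z axis and vertical above 0.35 rad).
It also fails if it takes over 61 s, if anything falls off the work surface, if the arm or the gripper's body presses on something with over 40 N, if the wrist force passes 120 N, or if a joint passes its speed limit or range.

## Robot

A 6-joint arm with a two-finger parallel gripper is mounted at the origin on a cart in front of the work surface, level with it; the furniture and walls round the work are solid. World frame = base frame: x ahead of the robot, y to its left, z up, the work surface at z = 0. Lengths are in m, angles in degrees, forces in N, time in s.
With the tool pointing down it reaches from about 0.3 to 0.95 m from the base axis. Payload 3.1 kg.
Tool frame: the origin (TCP) lies between the finger pads; the fingertips stand 17 mm ahead of it and the grasp point (between the pads) lies 2 mm behind it (arm.tip_reach is the distance from the TCP to the fingertips, in m); z points along the fingers, y is the direction in which the jaws open and shut (so a half turn about z gives the same grasp; the last joint's range is limited). The gripper opens to 85 mm and grips with 20 to 120 N. Pads are 22 mm wide; open, the fingers measure 114 mm over their backs; the gripper's body (76 mm by 85 mm) begins 54 mm behind the grasp point. The pads swing forward as they close: fully open they stand 13 mm farther back than shut.
Start: joints at [63.673, 17.653, 93.61, -0, 68.738, -3.994], TCP at [0.238, 0.578, 0.248] pointing down, gripper open.
Joint ranges: [-175.34, 175.34], [-45.06, 112.39], [2.9, 150.54], [-68.45, 248.45], [3.09, 151.38], [-168.51, 168.51]. Speed limits (degrees/s): [159.86, 159.86, 180, 180, 180, 180].

## Interface

Orientations are given as a 3x3 rotation matrix whose columns are the frame's x, y, z axes.
In Python, from station import state, imaging, order, arm gives the robot as it stands.
- The arm moves only by the shell command python3 -m handwheel 'ROWS' [FORCE]. ROWS is text: rows parted by semicolons, each of 7 numbers parted by spaces: the turn, a rotation vector about the tool's x, y, z in rad, then the shift along the tool's x, y, z in cm, then the gripper's target within -1 to 1 (shut at 1, half-way at 0, fully open at -1). A call has 1 to 20 rows; each row shifts and turns the pose as measured when the row begins, along the tool's axes as they then stand; what a row does not reach is not made up. A row lasts 1/12 s, in which the tool goes at most 41.7 mm and 7.16 degrees, less where a joint would pass 70% of its speed; a pose out of reach is approached as far as the arm can. A call is refused whole if a number of a shift passes 4.17 or a number of a turn 0.125, either way. A call with a gripper value outside its range is refused whole. The fingers move at their own pace and stop on an object; FORCE is the grip in N (left out, the last holds). Time passes only in rows, so rows that do not move let the fingers close. It gives the time, the measured TCP pose, the force and the opening at its end, in the units of the state.
- state(): the state, without advancing time (a new reading comes with each control period).
- imaging.camera(name): name is "scene" or "top"; returns a dict with "pixels" (384x512x3 uint8, blue, green, red), "fx", "fy", "cx", "cy" (pixels), "xyz" and "rotation" of the camera in the world. Camera axes: x right, y down, z forward; pixel columns grow to the right and rows downward; lengths in m; the calibration is good to about 2 mm. A picture is of the moment at which its call begins. There is no depth.
- order.close_job(): hands the job in, once; it reports no verdict.
The state is a dict: "time_s": time; "q": joint angles; "qd": joint speeds; "joint_torque": joint torques, N m; "tool_pos": TCP position; "tool_rot": TCP orientation; "contact_force": force on the tool from outside, world axes, zero at the start; "moment": the same for the moment, N m; "opening": finger opening in m.
Only numpy, scipy, OpenCV 4.12 (cv2) and the standard library are available. Lean on these libraries where they do the work, as an engineer would, in place of code of your own. Each camera call takes 0.05 s, during which the arm holds its last target.

## Working session

There is one attempt and no reset: what is moved stays moved. The work goes in short steps, Python scripts to look and compute and a shell command to move; the robot and the scene stay as the last step left them, time stands still between calls to the robot, and variables do not carry over. Pictures are saved under pics/ and viewed, and the job is handed in when it is done.

```bash
ls; mkdir -p pics; python3 - <<'E'
from station import state, imaging, order, arm
import cv2
print(state()); print([a for a in dir(arm) if a[0]!='_'])
for n in("scene","top"):
    c=imaging.camera(n); cv2.imwrite(f"pics/{n}0.png",c["pixels"]); print({k:v for k,v in c.items() if k!="pixels"})
E
```

```text
pics
{'time_s': 0.0, 'q': array([ 6.36724268e+01,  1.77080254e+01,  9.36906017e+01, -8.04468406e-04,
        6.87360824e+01, -3.99316608e+00]), 'qd': array([ 0.07373793,  0.0407087 , -0.03952163,  0.02377542,  0.02927448,
       -0.0164984 ]), 'joint_torque': array([-1.06663429e-03, -4.15249729e+01, -2.76669341e+01, -2.75824123e-04,
        1.01080601e-02, -3.60603315e-05]), 'tool_pos': array([0.23718167, 0.57739378, 0.24699976]), 'tool_rot': array([[-9.24983545e-01,  3.80005761e-01, -1.03100190e-03],
       [ 3.80007130e-01,  9.24981144e-01, -2.11305204e-03],
       [ 1.50685366e-04, -2.34632643e-03, -9.99997236e-01]]), 'contact_force': array([ 0.78368461, -0.59438974, -0.40966444]), 'moment': array([-0.01160815, -0.02072805, -0.02623904]), 'opening': 0.08564204768629274}
['PlanningError', 'tip_reach']
{'fx': 422.73672238493356, 'fy': 422.73672238493356, 'cx': 244.37850360063854, 'cy': 196.17360359912797, 'xyz': array([-0.0476454 , -0.57098749,  1.06025937]), 'rotation': array([[ 0.72094647, -0.51813105,  0.4601917 ],
       [-0.69281542, -0.52395925,  0.49545282],
       [-0.01558779, -0.67602287, -0.73671576]])}
{'fx': 409.8292727419559, 'fy': 409.8292727419559, 'cx': 254.16281306778214, 'cy': 193.95204232744135, 'xyz': array([0.36022989, 0.0315197 , 1.41710304]), 'rotation': array([[-0.01863827, -0.99340191,  0.11316033],
       [-0.9997883 ,  0.01753115, -0.01077104],
       [ 0.00871614, -0.11333713, -0.99351836]])}
```

View pics/scene0.png

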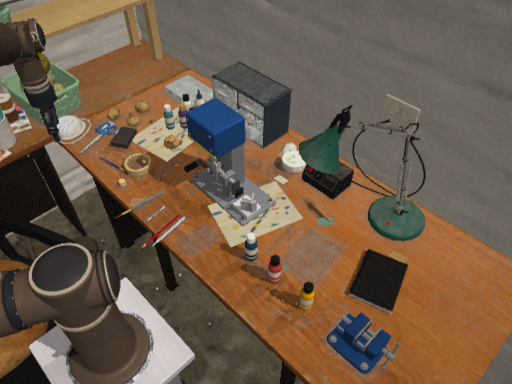

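View pics/top0.png

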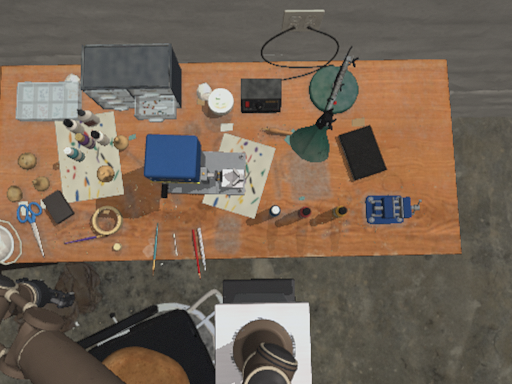

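The scene view shows the blue bottle near (250,246), red near (275,268), yellow near (306,295), and the clamp around (230,180). The top view shows the clamp around (200,170). Next, enlarged crops.

```bash
python3 - <<'E'
import cv2
s=cv2.imread("pics/scene0.png");t=cv2.imread("pics/top0.png")
def crop(im,x0,y0,w,h,k,n):
    cv2.imwrite(n,cv2.resize(im[y0:y0+h,x0:x0+w],None,fx=k,fy=k,interpolation=cv2.INTER_CUBIC))
crop(s,180,90,110,140,5*0.85,"pics/s_clamp.png") if 0 else crop(s,180,95,130,140,4,"pics/s_clamp.png")
crop(s,230,225,100,90,6,"pics/s_bot.png")
crop(t,140,130,120,80,6,"pics/t_clamp.png")
crop(t,255,190,110,50,7,"pics/t_bot.png")
E
```

```text
(no output)
```

View pics/s_clamp.png

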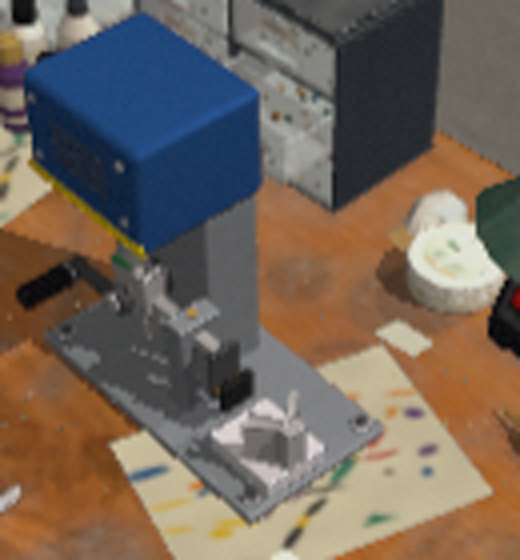

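View pics/s_bot.png

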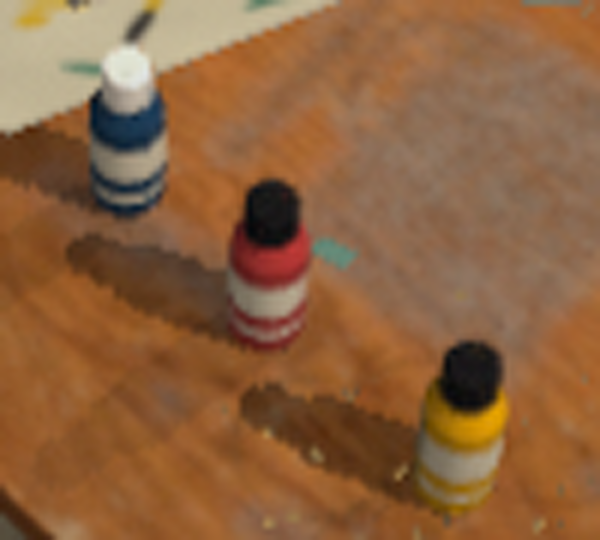

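View pics/t_clamp.png

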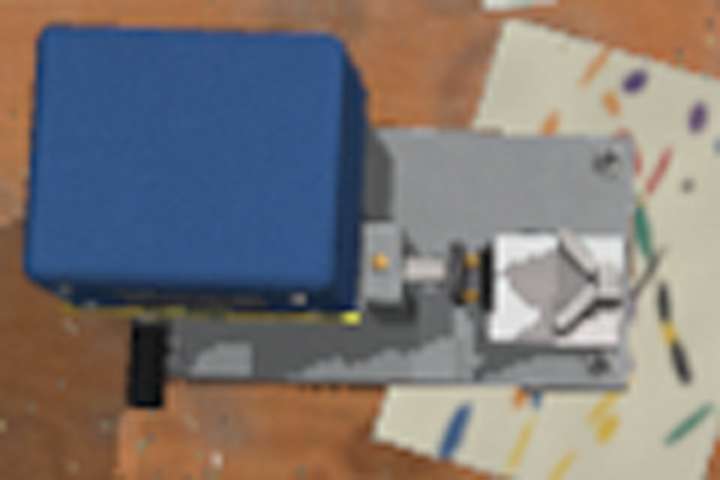

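View pics/t_bot.png

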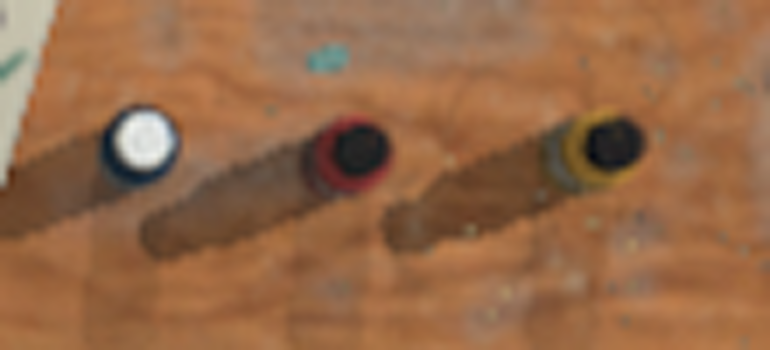

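```bash
cat >h.py <<'E'
import numpy as np, cv2
from scipy.optimize import least_squares
from station import state, imaging, order, arm
def proj(c,P):
    p=(np.atleast_2d(P)-c["xyz"])@c["rotation"]; return np.c_[c["cx"]+c["fx"]*p[:,0]/p[:,2],c["cy"]+c["fy"]*p[:,1]/p[:,2]]
def ray(c,u,v,z):
    d=c["rotation"]@np.array([(u-c["cx"])/c["fx"],(v-c["cy"])/c["fy"],1]); return c["xyz"]+d*(z-c["xyz"][2])/d[2]
def un(px,o,k): return (np.array(px)+.5)/k-.5+np.array(o)
E
python3 - <<'E'
from h import *
S=imaging.camera("scene");T=imaging.camera("top")
Po=[(-75,-115,12),(75,-115,12),(-64,163,190),(-64,17,190)]
tp=un([(629,386),(632,135),(62,309),(358,320)],(140,130),6)
Ps=[(-75,165,12),(-75,-115,12),(75,-115,12),(-64,163,190),(-64,17,190)]
sp=un([(45,335),(258,520),(383,430),(33,163),(148,252)],(180,95),4)
def W(p,L):
    L=np.array(L)/1000; c,s=np.cos(p[2]),np.sin(p[2])
    return np.c_[p[0]+c*L[:,0]-s*L[:,1],p[1]+s*L[:,0]+c*L[:,1],L[:,2]]
f=lambda p:np.r_[(proj(T,W(p,Po))-tp).ravel(),(proj(S,W(p,Ps))-sp).ravel()]
r=least_squares(f,[.45,.15,0],loss="soft_l1"); p=r.x
print(p,np.degrees(p[2])); print(f(p).reshape(-1,2).round(1))
print("seat",W(p,[(-20,-70,30)]),"axis",W(p,[(-78,90,85)]),"hood",W(p,[(-64,90,190)]))
for q in(0,.3,.6):
    k=[(-78,90+55*np.cos(q-.5),85+55*np.sin(q-.5))]
    kk=[(-78-27,k[0][1],k[0][2])]
    print(q,W(p,k),proj(S,W(p,kk)),proj(T,W(p,kk)))
for n,t,s in(("red",(361,149),(272,195)),("yel",(614,143),(474,357)),("blue",(146,140),(128,66))):
    print(n,ray(T,*un(t,(255,190),7),.105),ray(S,*un(s,(230,225),6),.105))
E
```

```text
[ 0.60071265  0.16267928 -0.05285464] -3.028347849213325
[[-0.5  0.4]
 [ 0.5 -0.5]
 [ 1.1 -0.3]
 [ 0.1 -0.4]
 [-0.3 -0.9]
 [-1.7 -0.6]
 [ 1.3 -1.5]
 [-0.2  1.6]
 [-0.8  2.3]]
seat [[0.57704247 0.09383363 0.03      ]] axis [[0.52757627 0.25667434 0.085     ]] hood [[0.54155672 0.25593472 0.19      ]]
0 [[0.53012622 0.30487398 0.0586316 ]] [[186.54869629 176.03610845]] [[167.18987979 199.00138904]]
0.3 [[0.53042401 0.31050272 0.07407319]] [[185.03330594 171.87763961]] [[164.52564433 198.46674651]]
0.6 [[0.53046741 0.31132314 0.09049084]] [[184.30231538 168.20280129]] [[163.21833153 197.94037881]]
red [ 0.45210771 -0.14857189  0.105     ] [ 0.45285194 -0.14792647  0.105     ]
yel [ 0.45277211 -0.26494696  0.105     ] [ 0.4539928  -0.26554705  0.105     ]
blue [ 0.45801776 -0.05001922  0.105     ] [ 0.45750788 -0.05048739  0.105     ]
```

```bash
python3 - <<'E'
from h import *
S=imaging.camera("scene");T=imaging.camera("top")
p=np.array([ 0.60071265,0.16267928,-0.05285464])
def W(p,L):
    L=np.array(L)/1000; c,s=np.cos(p[2]),np.sin(p[2])
    return np.c_[p[0]+c*L[:,0]-s*L[:,1],p[1]+s*L[:,0]+c*L[:,1],L[:,2]]
segs=[]
def box(x0,x1,y0,y1,z0,z1,col):
    P=[(x,y,z) for x in(x0,x1) for y in(y0,y1) for z in(z0,z1)]
    for i in range(8):
        for b in(1,2,4):
            if not i&b: segs.append((P[i],P[i|b],col))
box(-75,75,-115,165,12,12.1,(0,255,0))
box(-64,60,17,163,190,290,(0,255,255))
box(-41,1,7,29,12,105,(255,0,255))
# V walls top edges: tangent point, apex at y=-70-18.5*sqrt2
a=18.5*2**.5
for sx in(-1,1): segs.append(((-20,-70-a,72),(-20+sx*30,-70-a+30,72),(0,0,255)))
k=7
for n,c,o,w,h in(("s",S,(180,95),115,135),("t",T,(140,130),115,75)):
    if n=="s": kk=4.4
    else: kk=6.8
    im=cv2.resize(c["pixels"][o[1]:o[1]+h,o[0]:o[0]+w],None,fx=kk,fy=kk,interpolation=cv2.INTER_CUBIC)
    for A,B,col in segs:
        q=(proj(c,W(p,[A,B]))-o+.5)*kk-.5
        cv2.line(im,tuple(map(int,q[0].round())),tuple(map(int,q[1].round())),col,1)
    cv2.imwrite(f"pics/ov_{n}.png",im)
E
```

```text
(no output)
```

View pics/ov_s.png

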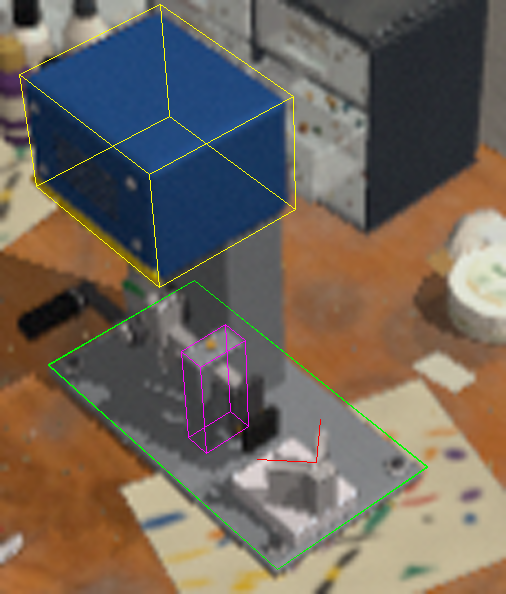

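View pics/ov_t.png

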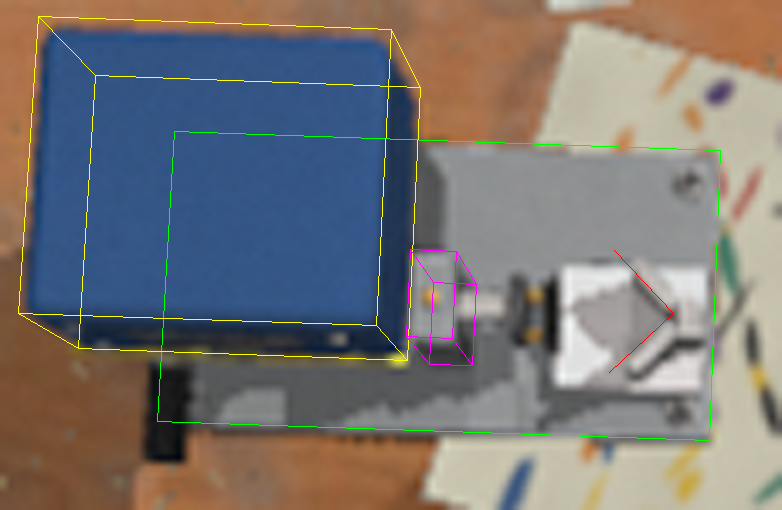

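```bash
python3 - <<'E'
import cv2
s=cv2.imread("pics/scene0.png");t=cv2.imread("pics/top0.png")
a=cv2.resize(s[180:230,222:272],None,fx=10,fy=10,interpolation=cv2.INTER_CUBIC)
b=cv2.resize(t[160:195,215:255],None,fx=12,fy=12,interpolation=cv2.INTER_CUBIC)
cv2.imwrite("pics/za.png",a);cv2.imwrite("pics/zb.png",b)
E
```

```text
(no output)
```

View pics/za.png

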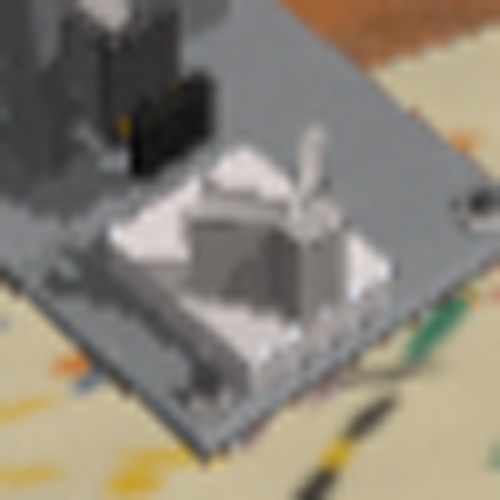

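View pics/zb.png

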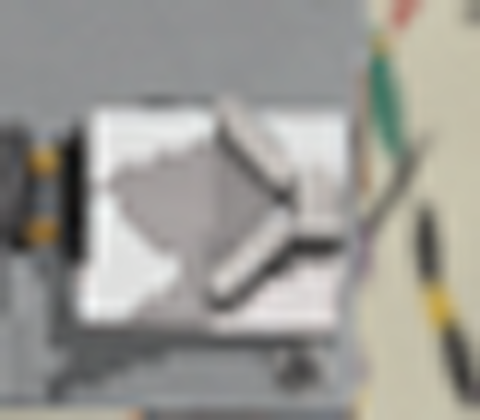

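```bash
cat >>h.py <<'E'
def rel(pos=None,z=None,y=None):
    """shift to pos in tool axes (cm), turn (rotvec in tool) to axes z,y"""
    s=state();R=s["tool_rot"];np.set_printoptions(suppress=True,precision=3)
    print("t",s["time_s"],"pos",s["tool_pos"],"F",s["contact_force"].round(1),"open",round(s["opening"],4))
    if pos is not None: print("shift cm",(R.T@(np.array(pos)-s["tool_pos"])*100).round(2))
    if z is not None:
        z=np.array(z,float);z/=np.linalg.norm(z);y=np.array(y,float);y-=z*(y@z);y/=np.linalg.norm(y)
        if y@R[:,1]<0:y=-y
        G=np.c_[np.cross(y,z),y,z]
        print("turn",cv2.Rodrigues(R.T@G)[0].ravel())
        if pos is not None: print("shift after turn",(G.T@(np.array(pos)-s["tool_pos"])*100).round(2))
    print("R",R.round(3).tolist(),"q",s["q"].round(1))
E
python3 -m handwheel '0 0 0 -2.37 -2.95 0 -1;0 0 0 -2.37 -2.95 0 -1;0 0 0 -2.37 -2.95 0 -1;0 0 0 -2.37 -2.95 0 -1;0 0 0 -2.37 -2.95 0 -1;0 0 0 -2.37 -2.95 0 -1;0 0 0 -2.37 -2.95 0 -1;0 0 0 -2.37 -2.95 0 -1;0 0 0 -2.37 -2.95 0 -1;0 0 0 -2.37 -2.95 0 -1;0 0 0 -2.37 -2.95 0 -1;0 0 0 -2.37 -2.95 0 -1;0 0 0 -2.37 -2.95 0 -1;0 0 0 -2.37 -2.95 0 -1;0 0 0 -2.37 -2.95 0 -1;0 0 0 -2.37 -2.95 0 -1;0 0 0 -2.37 -2.95 0 -1' 40
python3 -c "
from h import *
rel([.452,-.148,.2],[0,0,-1],[1,0,0])"
```

```text
time_s: 1.72
tool_pos: [0.4269, -0.0575, 0.2475]
tool_rot: [[-0.931, 0.366, 0.013], [0.366, 0.931, 0.006], [-0.01, 0.01, -1.0]]
contact_force: [1.3, 1.4, 0.1]
opening: 0.0854
t 1.7167 pos [ 0.427 -0.058  0.248] F [1.3 1.4 0.1] open 0.0854
shift cm [-5.6  -7.55  4.73]
turn [0.015 0.002 1.196]
shift after turn [-9.05  2.51  4.75]
R [[-0.931, 0.366, 0.013], [0.366, 0.931, 0.006], [-0.01, 0.01, -1.0]] q [-13.8  -5.  118.9   0.6  65.5 -82.6]
```

```bash
python3 -m handwheel '0 0 .12 0 0 0 -1;0 0 .12 0 0 0 -1;0 0 .12 0 0 0 -1;0 0 .12 0 0 0 -1;0 0 .12 0 0 0 -1;0 0 .12 0 0 0 -1;0 0 .12 0 0 0 -1;0 0 .12 0 0 0 -1;0 0 .12 0 0 0 -1;0.015 0 .12 0 0 0 -1;0 0 0 -3.0 .83 0 -1;0 0 0 -3.0 .83 0 -1;0 0 0 -3.0 .83 0 -1;0 0 0 0 0 0 -1'
python3 -c "
from h import *
rel([.452,-.148,.067],[0,0,-1],[1,0,0])"
```

```text
time_s: 2.88
tool_pos: [0.45, -0.1619, 0.25]
tool_rot: [[0.054, 0.999, 0.005], [0.999, -0.054, 0.0], [0.001, 0.005, -1.0]]
contact_force: [0.6, 0.2, 0.2]
opening: 0.0856
t 2.8833 pos [ 0.45  -0.162  0.25 ] F [0.6 0.2 0.2] open 0.0856
shift cm [ 1.39  0.03 18.3 ]
turn [ 0.005 -0.    -0.054]
shift after turn [ 1.39  0.2  18.3 ]
R [[0.054, 0.999, 0.005], [0.999, -0.054, 0.0], [0.001, 0.005, -1.0]] q [-25.1   0.9 112.9   0.2  65.9 -22.1]
```

```bash
python3 -m handwheel '0 0 -.054 1.4 .2 0 -1;0 0 0 0 0 3 -1;0 0 0 0 0 3 -1;0 0 0 0 0 2.8 -1;0 0 0 0 0 0 -1'
python3 -c "
from h import *
rel([.452,-.148,.067],[0,0,-1],[1,0,0])
cv2.imwrite('pics/a1.png',imaging.camera('scene')['pixels'][200:320,210:350].repeat(4,0).repeat(4,1))"
```

```text
time_s: 3.3
tool_pos: [0.4567, -0.1505, 0.1632]
tool_rot: [[0.003, 1.0, 0.014], [1.0, -0.003, -0.003], [-0.003, 0.014, -1.0]]
contact_force: [-1.6, -0.5, -0.2]
opening: 0.0857
t 3.3 pos [ 0.457 -0.151  0.163] F [-1.6 -0.5 -0.2] open 0.0857
shift cm [ 0.28 -0.61  9.61]
turn [ 0.014  0.003 -0.003]
shift after turn [ 0.25 -0.47  9.62]
R [[0.003, 1.0, 0.014], [1.0, -0.003, -0.003], [-0.003, 0.014, -1.0]] q [-23.5   7.4 117.2   0.2  54.6 -23.5]
```

View pics/a1.png

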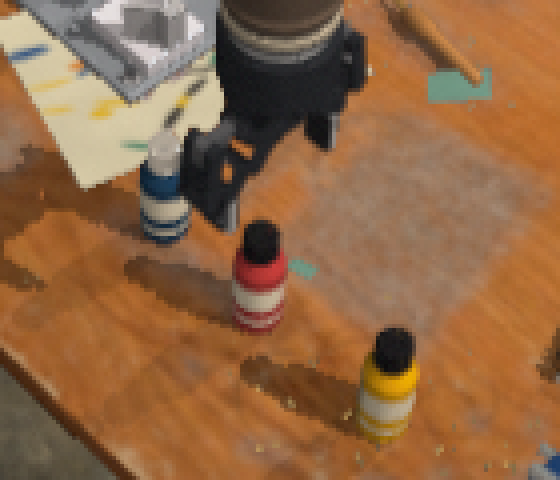

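The gripper hangs above the red bottle with fingers front and back (the image offset comes from its height). Descending.

```bash
python3 -m handwheel '.012 0 0 .25 -.5 0 -1;0 0 0 0 0 2 -1;0 0 0 0 0 2 -1;0 0 0 0 0 1.5 -1;0 0 0 0 0 0 -1;0 0 0 0 0 0 -1'
python3 -c "
from h import *
rel([.452,-.148,.067],[0,0,-1],[1,0,0])"
```

```text
time_s: 3.85
tool_pos: [0.4606, -0.1506, 0.1207]
tool_rot: [[0.003, 1.0, 0.02], [1.0, -0.002, -0.011], [-0.011, 0.02, -1.0]]
contact_force: [-1.3, -0.5, 0.0]
opening: 0.0856
t 3.85 pos [ 0.461 -0.151  0.121] F [-1.3 -0.5  0. ] open 0.0856
shift cm [ 0.31 -0.97  5.35]
turn [ 0.02   0.011 -0.002]
shift after turn [ 0.26 -0.86  5.37]
R [[0.003, 1.0, 0.02], [1.0, -0.002, -0.011], [-0.011, 0.02, -1.0]] q [-23.2  11.4 118.5  -0.2  48.8 -22.9]
```

```bash
python3 -m handwheel '.02 .011 0 .3 -.9 0 -1;.02 .01 0 .2 -.5 0 -1;0 0 0 0 0 0 -1'
python3 -c "
from h import *
rel([.452,-.148,.067],[0,0,-1],[1,0,0])"
```

```text
time_s: 4.1
tool_pos: [0.4481, -0.1459, 0.1254]
tool_rot: [[0.002, 1.0, -0.018], [1.0, -0.002, 0.009], [0.009, -0.018, -1.0]]
contact_force: [-0.1, -0.5, 0.3]
opening: 0.085
t 4.1 pos [ 0.448 -0.146  0.125] F [-0.1 -0.5  0.3] open 0.085
shift cm [-0.26  0.5   5.83]
turn [-0.018 -0.009 -0.002]
shift after turn [-0.21  0.39  5.84]
R [[0.002, 1.0, -0.018], [1.0, -0.002, 0.009], [0.009, -0.018, -1.0]] q [-23.4  10.9 118.4   0.1  51.8 -23.4]
```

```bash
python3 -m handwheel '-.015 -.008 0 -.2 .35 0 -1;0 0 0 0 0 0 -1;0 0 0 0 0 0 -1;0 0 0 0 0 1.5 -1;0 0 0 0 0 1.5 -1;0 0 0 0 0 1 -1;0 0 0 0 0 0 -1;0 0 0 0 0 0 -1'
python3 -c "
from h import *
rel([.452,-.148,.067],[0,0,-1],[1,0,0])"
```

```text
time_s: 4.77
tool_pos: [0.4557, -0.1499, 0.0885]
tool_rot: [[0.002, 1.0, 0.008], [1.0, -0.002, -0.003], [-0.003, 0.008, -1.0]]
contact_force: [0.5, 0.1, 0.2]
opening: 0.0857
t 4.7667 pos [ 0.456 -0.15   0.088] F [0.5 0.1 0.2] open 0.0857
shift cm [ 0.2  -0.39  2.14]
turn [ 0.008  0.003 -0.002]
shift after turn [ 0.19 -0.37  2.15]
R [[0.002, 1.0, 0.008], [1.0, -0.002, -0.003], [-0.003, 0.008, -1.0]] q [-23.4  14.6 119.3   0.   45.5 -23.3]
```

```bash
python3 -m handwheel '.005 .003 0 .15 -.35 1 -1;0 0 0 0 0 1.1 -1;0 0 0 0 0 0 -1;0 0 0 0 0 0 -1;0 0 0 0 0 0 -1'
python3 -c "
from h import *
rel([.452,-.148,.067],[0,0,-1],[1,0,0])
for n,a in(('scene',np.s_[200:320,210:350]),('top',np.s_[150:250,240:360])): cv2.imwrite(f'pics/b_{n}.png',imaging.camera(n)['pixels'][a].repeat(5,0).repeat(5,1))"
```

```text
time_s: 5.18
tool_pos: [0.4524, -0.1485, 0.0661]
tool_rot: [[0.002, 1.0, 0.003], [1.0, -0.002, -0.0], [-0.0, 0.003, -1.0]]
contact_force: [0.8, 0.4, 0.3]
opening: 0.0856
t 5.1833 pos [ 0.452 -0.148  0.066] F [0.8 0.4 0.3] open 0.0856
shift cm [ 0.05 -0.04 -0.09]
turn [ 0.003  0.    -0.002]
shift after turn [ 0.05 -0.04 -0.09]
R [[0.002, 1.0, 0.003], [1.0, -0.002, -0.0], [-0.0, 0.003, -1.0]] q [-23.4  16.9 120.    0.1  43.  -23.4]
```

View pics/b_scene.png

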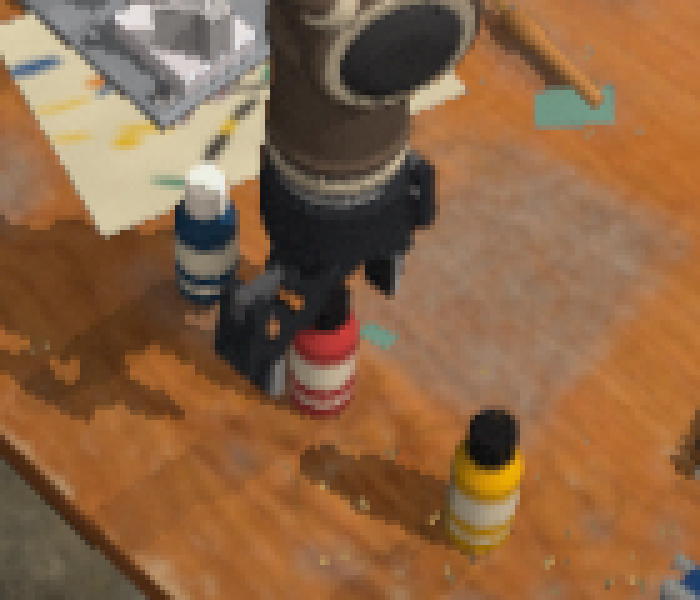

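View pics/b_top.png

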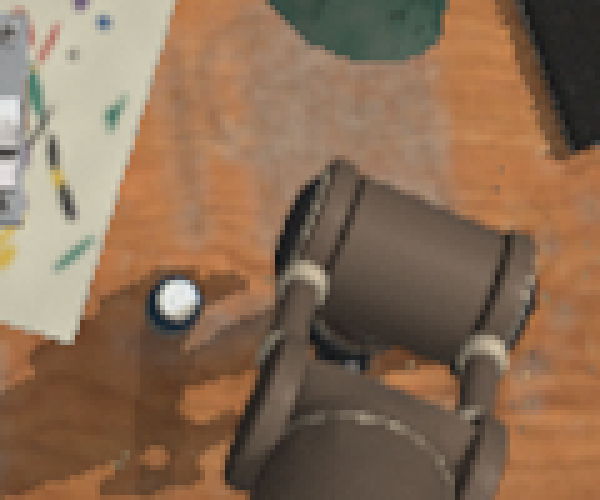

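The fingers straddle the red bottle front and back. Closing.

```bash
python3 -m handwheel '0 0 0 0 0 0 1;0 0 0 0 0 0 1;0 0 0 0 0 0 1;0 0 0 0 0 0 1;0 0 0 0 0 0 1;0 0 0 0 0 0 1;0 0 0 0 0 0 1;0 0 0 0 0 0 1;0 0 0 0 0 0 1;0 0 0 0 0 0 1' 40
python3 -c "
from h import *
rel([.452,-.148,.2])"
```

```text
time_s: 6.12
tool_pos: [0.4539, -0.1491, 0.0678]
tool_rot: [[0.002, 1.0, 0.006], [1.0, -0.002, -0.002], [-0.002, 0.006, -1.0]]
contact_force: [0.8, -0.2, -0.2]
opening: 0.036
t 6.1167 pos [ 0.454 -0.149  0.068] F [ 0.8 -0.2 -0.2] open 0.036
shift cm [  0.09  -0.11 -13.22]
R [[0.002, 1.0, 0.006], [1.0, -0.002, -0.002], [-0.002, 0.006, -1.0]] q [-23.4  16.7 119.9   0.1  43.  -23.4]
```

```bash
python3 -m handwheel '0 0 0 0 0 -1.5 1;0 0 0 0 0 -3 1;0 0 0 0 0 -3 1;0 0 0 0 0 -3 1;0 0 0 0 0 -2 1;0 0 0 0 0 -1 1;0 0 0 1.5 0 0 1;0 0 0 2.5 0 0 1;0 0 0 3 0 0 1;0 0 0 3 0 0 1;0 0 0 3 0 0 1;0 0 0 3 0 0 1;0 0 0 3 0 0 1;0 0 0 2 0 0 1;0 0 0 1 0 0 1;0 0 0 0 0 0 1;0 0 0 0 0 0 1'
python3 -c "
from h import *
rel([.577,.0985,.15],[0,0,-1],[1,0,0])"
```

```text
time_s: 7.53
tool_pos: [0.4491, 0.0803, 0.2019]
tool_rot: [[0.006, 1.0, -0.004], [1.0, -0.006, -0.0], [-0.0, -0.004, -1.0]]
contact_force: [-0.2, 0.8, -0.5]
opening: 0.0362
t 7.5333 pos [0.449 0.08  0.202] F [-0.2  0.8 -0.5] open 0.0362
shift cm [ 1.9  12.8   5.13]
turn [-0.004  0.    -0.006]
shift after turn [ 1.82 12.79  5.19]
R [[0.006, 1.0, -0.004], [1.0, -0.006, -0.0], [-0.0, -0.004, -1.0]] q [  4.7   2.  117.8  -0.   60.4   5. ]
```

```bash
python3 -m handwheel '0 0 0 .4 1.5 0 1;0 0 0 .4 3 0 1;0 0 0 .4 3 0 1;0 0 0 .4 3 0 1;0 0 0 .2 1.5 0 1;0 0 0 0 .8 0 1;0 0 0 0 0 0 1;0 0 0 0 0 0 1;0 0 0 0 0 0 1'
python3 -c "
from h import *
rel([.577,.0985,.15],[0,0,-1],[1,0,0])"
```

```text
time_s: 8.28
tool_pos: [0.5772, 0.0886, 0.1941]
tool_rot: [[0.013, 1.0, -0.017], [1.0, -0.014, -0.005], [-0.005, -0.017, -1.0]]
contact_force: [-0.5, 0.4, -0.2]
opening: 0.0362
t 8.2833 pos [0.577 0.089 0.194] F [-0.5  0.4 -0.2] open 0.0362
shift cm [1.02 0.04 4.4 ]
turn [-0.017  0.005 -0.013]
shift after turn [ 0.99 -0.02  4.41]
R [[0.013, 1.0, -0.017], [1.0, -0.014, -0.005], [-0.005, -0.017, -1.0]] q [  4.6  17.  101.2  -0.2  62.8   5.4]
```

```bash
python3 -m handwheel '-.015 .005 -.012 .95 0 0 1;0 0 0 0 0 1.5 1;0 0 0 0 0 2 1;0 0 0 0 0 1 1;0 0 0 0 0 0 1;0 0 0 0 0 0 1;0 0 0 0 0 0 1'
python3 -c "
from h import *
rel([.577,.0985,.11],[0,0,-1],[1,0,0])
for n,a in(('scene',np.s_[110:230,180:300]),('top',np.s_[120:220,140:260])): cv2.imwrite(f'pics/c_{n}.png',imaging.camera(n)['pixels'][a].repeat(5,0).repeat(5,1))"
```

```text
time_s: 8.87
tool_pos: [0.5715, 0.1002, 0.1495]
tool_rot: [[-0.001, 1.0, -0.001], [1.0, 0.001, 0.002], [0.002, -0.001, -1.0]]
contact_force: [0.0, 0.6, -0.7]
opening: 0.0355
t 8.8667 pos [0.571 0.1   0.149] F [ 0.   0.6 -0.7] open 0.0355
shift cm [-0.18  0.56  3.95]
turn [-0.001 -0.002  0.001]
shift after turn [-0.17  0.55  3.95]
R [[-0.001, 1.0, -0.001], [1.0, 0.001, 0.002], [0.002, -0.001, -1.0]] q [  5.6  19.2 104.1   0.1  56.7   5.4]
```

View pics/c_scene.png

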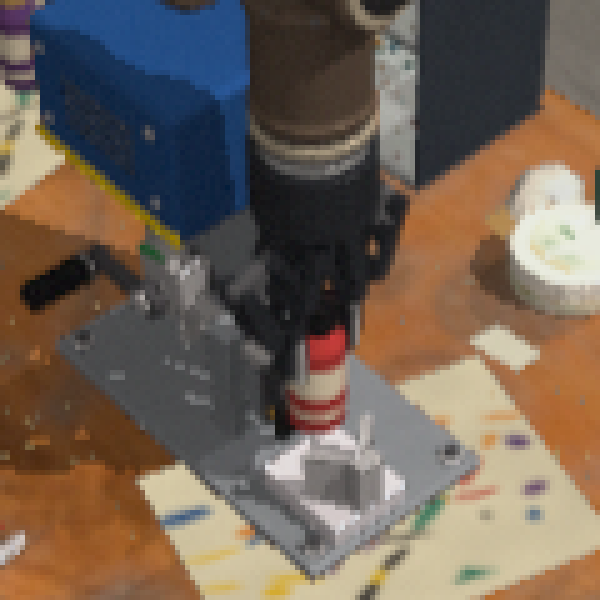

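View pics/c_top.png

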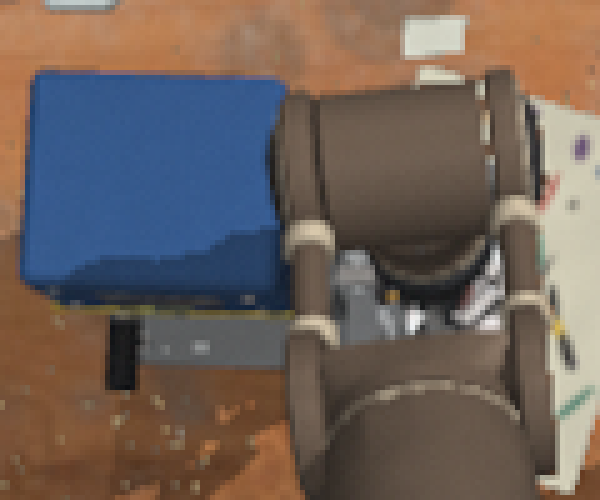

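```bash
python3 -c "
from h import *
S=imaging.camera('scene')
print(proj(S,[[.5715,.1002,.082],[.571,.1002,.082+.08]]), (proj(S,[[.5715-.013,.1002-.013,.082]])-[180,110])*5)
print((proj(S,[[.577,.094,.03],[.577,.0995,.03],[.577,.0937-.026,.072]])-[180,110])*5)
"
```

```text
[[243.30774999 192.65197977]
 [242.72690407 174.69948474]] [[315.90552496 434.69368107]]
[[330.62074336 468.35752482]
 [324.76147094 463.86524851]
 [358.78484612 446.40615619]]
```

```bash
python3 -m handwheel '0 0 0 -.1 .5 0 1;0 0 0 0 0 0 1;0 0 0 0 0 0 1;0 0 0 0 0 0 1;0 0 0 0 0 0 1'
python3 -c "
from h import *
rel([.577,.0985,.1],[0,0,-1],[1,0,0])"
```

```text
time_s: 9.43
tool_pos: [0.5805, 0.0989, 0.1529]
tool_rot: [[-0.0, 1.0, 0.007], [1.0, 0.0, 0.003], [0.003, 0.007, -1.0]]
contact_force: [-0.2, 0.7, -0.4]
opening: 0.0362
t 9.4333 pos [0.581 0.099 0.153] F [-0.2  0.7 -0.4] open 0.0362
shift cm [-0.06 -0.39  5.29]
turn [ 0.007 -0.003  0.   ]
shift after turn [-0.04 -0.35  5.29]
R [[-0.0, 1.0, 0.007], [1.0, 0.0, 0.003], [0.003, 0.007, -1.0]] q [  5.4  19.6 103.1   0.1  56.9   5.3]
```

```bash
python3 -m handwheel '.004 0 0 0 -.2 1 1;0 0 0 0 0 1 1;0 0 0 0 0 0.5 1;0 0 0 0 0 0 1;0 0 0 0 0 0 1'
python3 -c "
from h import *
rel([.577,.0985,.1],[0,0,-1],[1,0,0])"
python3 -m handwheel '0 0 0 0 0 0 1'
python3 -m handwheel '0 0 0 0 0 0 1'
```

```text
time_s: 9.85
tool_pos: [0.5777, 0.0989, 0.1243]
tool_rot: [[-0.0, 1.0, 0.001], [1.0, 0.0, 0.003], [0.003, 0.001, -1.0]]
contact_force: [-0.7, 0.1, -0.1]
opening: 0.0362
t 9.85 pos [0.578 0.099 0.124] F [-0.7  0.1 -0.1] open 0.0362
shift cm [-0.04 -0.07  2.43]
turn [ 0.001 -0.003  0.   ]
shift after turn [-0.04 -0.07  2.43]
R [[-0.0, 1.0, 0.001], [1.0, 0.0, 0.003], [0.003, 0.001, -1.0]] q [  5.4  21.7 104.    0.2  54.2   5.3]
time_s: 9.93
tool_pos: [0.5771, 0.0988, 0.1236]
tool_rot: [[-0.0, 1.0, -0.001], [1.0, 0.0, 0.002], [0.002, -0.001, -1.0]]
contact_force: [-1.0, -0.7, -1.1]
opening: 0.036
time_s: 10.02
tool_pos: [0.577, 0.0988, 0.1233]
tool_rot: [[-0.0, 1.0, -0.001], [1.0, 0.0, 0.002], [0.002, -0.001, -1.0]]
contact_force: [0.4, -0.2, -0.9]
opening: 0.036
```

Well aligned. Lower gently to the floor (expected TCP z near 0.0975).

```bash
python3 -m handwheel '0 0 0 0 0 .6 1;0 0 0 0 0 .6 1;0 0 0 0 0 .4 1;0 0 0 0 0 .2 1;0 0 0 0 0 0 1;0 0 0 0 0 0 1'
python3 -m handwheel '0 0 0 0 0 .2 1;0 0 0 0 0 .2 1;0 0 0 0 0 0 1'
python3 -c "
from h import *
rel([.577,.0985,.0975],[0,0,-1],[1,0,0])
for n,a in(('scene',np.s_[110:230,180:300]),): cv2.imwrite(f'pics/d_{n}.png',imaging.camera(n)['pixels'][a].repeat(5,0).repeat(5,1))"
```

```text
time_s: 10.52
tool_pos: [0.5775, 0.0989, 0.1039]
tool_rot: [[-0.0, 1.0, -0.0], [1.0, 0.0, 0.002], [0.002, -0.0, -1.0]]
contact_force: [-0.4, 0.1, -0.5]
opening: 0.0362
time_s: 10.77
tool_pos: [0.5777, 0.099, 0.0999]
tool_rot: [[-0.0, 1.0, 0.0], [1.0, 0.0, 0.003], [0.003, 0.0, -1.0]]
contact_force: [0.9, 0.4, -0.5]
opening: 0.0364
t 10.7667 pos [0.578 0.099 0.1  ] F [ 0.9  0.4 -0.5] open 0.0364
shift cm [-0.05 -0.07  0.24]
turn [ 0.    -0.003  0.   ]
shift after turn [-0.05 -0.07  0.24]
R [[-0.0, 1.0, 0.0], [1.0, 0.0, 0.003], [0.003, 0.0, -1.0]] q [  5.4  23.8 104.6   0.2  51.6   5.3]
```

View pics/d_scene.png

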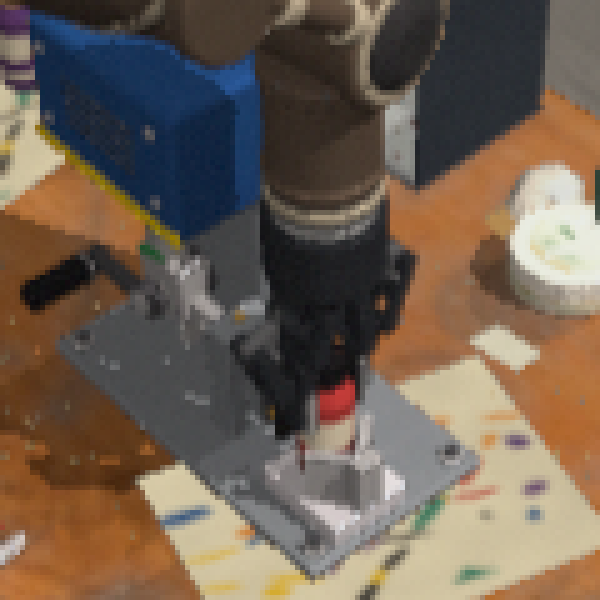

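The bottle sits inside the V just above the floor, with no side load. A few more millimetres down.

```bash
python3 -m handwheel '0 0 0 0 0 .2 1;0 0 0 0 0 .15 1;0 0 0 0 0 0 1'
python3 -m handwheel '0 0 0 0 0 .15 1;0 0 0 0 0 0 1'
```

```text
time_s: 11.07
tool_pos: [0.5786, 0.0992, 0.0982]
tool_rot: [[-0.0, 1.0, 0.002], [1.0, 0.0, 0.003], [0.003, 0.002, -1.0]]
contact_force: [0.0, -0.4, -1.9]
opening: 0.0359
time_s: 11.23
tool_pos: [0.5793, 0.0994, 0.0982]
tool_rot: [[-0.0, 1.0, 0.003], [1.0, 0.0, 0.003], [0.003, 0.003, -1.0]]
contact_force: [0.6, -0.2, -0.5]
opening: 0.0358
```

```bash
python3 -m handwheel '0 0 0 0 0 .3 1;0 0 0 0 0 0.3 1'
python3 -m handwheel '0 0 0 0 0 .0 1'
```

```text
time_s: 11.4
tool_pos: [0.5801, 0.0998, 0.0977]
tool_rot: [[-0.0, 1.0, 0.002], [1.0, 0.0, 0.003], [0.003, 0.002, -1.0]]
contact_force: [-9.1, -0.7, 23.1]
opening: 0.0362
time_s: 11.48
tool_pos: [0.5805, 0.0998, 0.0989]
tool_rot: [[-0.0, 1.0, 0.003], [1.0, 0.0, 0.003], [0.003, 0.003, -1.0]]
contact_force: [-0.2, -0.8, -0.6]
opening: 0.036
```

Floor contact confirmed (23 N upward). Release.

```bash
python3 -m handwheel '0 0 0 0 0 0 0;0 0 0 0 0 0 -.3;0 0 0 0 0 0 -.5;0 0 0 0 0 0 -.5;0 0 0 0 0 0 -.5;0 0 0 0 0 0 -.5;0 0 0 0 0 0 -.5'
python3 -c "
from h import *
rel([.577,.0985,.2],[0,0,-1],[1,0,0])
for n,a in(('scene',np.s_[110:230,180:300]),): cv2.imwrite(f'pics/e_{n}.png',imaging.camera(n)['pixels'][a].repeat(5,0).repeat(5,1))"
```

```text
time_s: 12.07
tool_pos: [0.5805, 0.0997, 0.0972]
tool_rot: [[-0.0, 1.0, 0.003], [1.0, 0.0, 0.003], [0.003, 0.003, -1.0]]
contact_force: [0.0, 0.4, 0.8]
opening: 0.064
t 12.0667 pos [0.58  0.1   0.097] F [0.  0.4 0.8] open 0.064
shift cm [ -0.09  -0.32 -10.28]
turn [ 0.003 -0.003  0.   ]
shift after turn [ -0.12  -0.35 -10.28]
R [[-0.0, 1.0, 0.003], [1.0, 0.0, 0.003], [0.003, 0.003, -1.0]] q [  5.4  24.2 104.4   0.2  51.3   5.3]
```

View pics/e_scene.png

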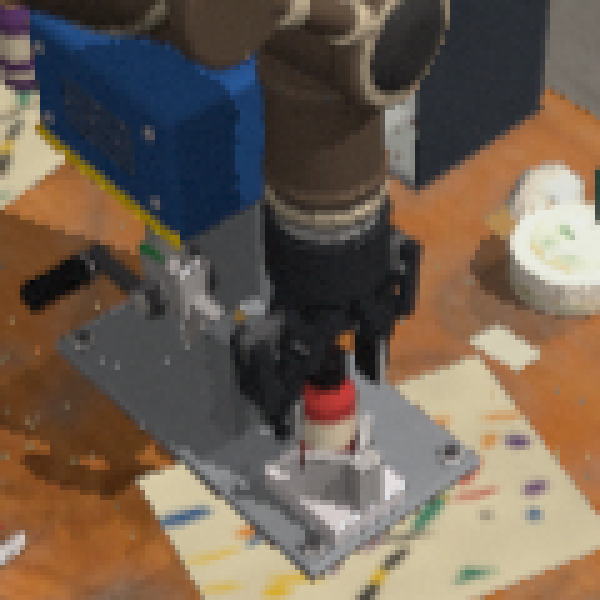

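The bottle stands upright in the nest, fingers clear on both sides. Going straight up.

```bash
python3 -m handwheel '0 0 0 0 0 -1 -.5;0 0 0 0 0 -2 -.5;0 0 0 0 0 -3 -.5;0 0 0 0 0 -3 -.5;0 0 0 0 0 -3 -.5;0 0 0 0 0 -2 -1;0 0 0 0 -2 0 -1;0 0 0 0 -3.5 0 -1;0 0 0 0 -3.5 0 -1;0 0 0 0 -3.5 0 -1;0 0 0 0 -3.5 0 -1;0 0 0 0 -2 0 -1;0 0 0 0 0 0 -1'
python3 -c "
from h import *
rel([.40,.31,.2],[.6,0,-.8],[0,1,0])
for n,a in(('scene',np.s_[110:230,170:290]),('top',np.s_[120:220,140:260])): cv2.imwrite(f'pics/f_{n}.png',cv2.resize(imaging.camera(n)['pixels'][a],None,fx=5,fy=5,interpolation=cv2.INTER_CUBIC))"
```

```text
time_s: 13.2
tool_pos: [0.3955, 0.0989, 0.2509]
tool_rot: [[0.001, 1.0, 0.012], [1.0, -0.001, 0.005], [0.005, 0.012, -1.0]]
contact_force: [0.3, 0.6, -0.9]
opening: 0.0857
t 13.2 pos [0.396 0.099 0.251] F [ 0.3  0.6 -0.9] open 0.0857
shift cm [21.09  0.37  5.19]
turn [-0.497  0.491  1.511]
shift after turn [ -2.7  -21.11   4.34]
R [[0.001, 1.0, 0.012], [1.0, -0.001, 0.005], [0.005, 0.012, -1.0]] q [  7.8  -8.2 121.3   0.2  66.2   7.8]
```

View pics/f_scene.png

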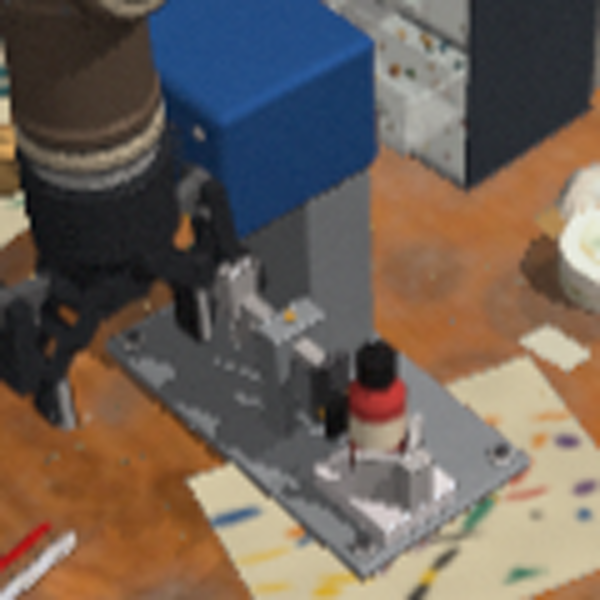

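View pics/f_top.png

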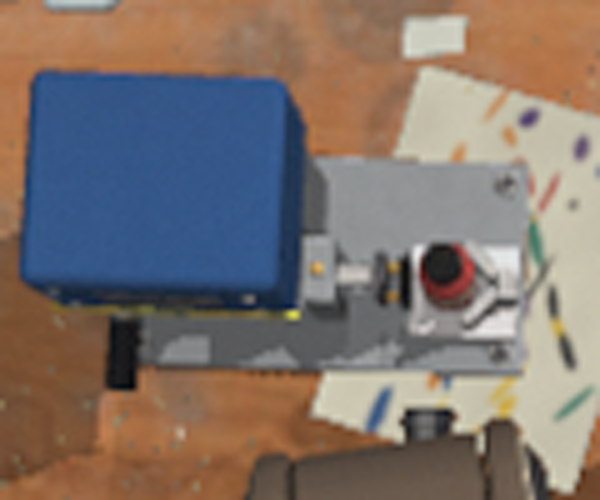

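The bottle stands upright in the nest (top view cap at (444,265), pad still back). Now turn the tool so the jaws lie along the clamp's y, then lean it.

```bash
python3 -m handwheel '0 0 -.12 0 0 0 -1;0 0 -.12 0 0 0 -1;0 0 -.12 0 0 0 -1;0 0 -.12 0 0 0 -1;0 0 -.12 0 0 0 -1;0 0 -.12 0 0 0 -1;0 0 -.12 0 0 0 -1;0 0 -.12 0 0 0 -1;0 0 -.12 0 0 0 -1;0 0 -.12 0 0 0 -1;0 0 -.12 0 0 0 -1;0 0 -.1 0 0 0 -1;0 -.11 0 0 0 0 -1;0 -.11 0 0 0 0 -1;0 -.11 0 0 0 0 -1;0 -.11 0 0 0 0 -1;0 -.11 0 0 0 0 -1;0 0 0 0 0 0 -1;0 0 0 0 0 0 -1'
python3 -c "
from h import *
rel([.40,.31,.2],[.6,-.032,-.8],[.053,1,0])
p=np.array([ 0.6005,0.162,-0.05])
def W(p,L):
    L=np.array(L)/1000; c,s=np.cos(p[2]),np.sin(p[2])
    return np.c_[p[0]+c*L[:,0]-s*L[:,1],p[1]+s*L[:,0]+c*L[:,1],L[:,2]]
for n,o in(('scene',(180,110)),('top',(140,120))):
  C=imaging.camera(n)
  for q in (0,.2,.4,.6):
    print(n,q,(proj(C,W(p,[(-105,90+55*np.cos(q-.5),85+55*np.sin(q-.5)),(-51,90+55*np.cos(q-.5),85+55*np.sin(q-.5))]))-o).round(1).ravel()*5)
"
```

```text
time_s: 14.88
tool_pos: [0.4402, 0.1001, 0.2667]
tool_rot: [[-0.808, 0.091, 0.582], [0.082, 0.996, -0.042], [-0.584, 0.014, -0.812]]
contact_force: [0.0, 0.0, 1.1]
opening: 0.0859
t 14.8833 pos [0.44  0.1   0.267] F [0.  0.  1.1] open 0.0859
shift cm [ 8.85 20.44  2.2 ]
turn [-0.011 -0.021 -0.039]
shift after turn [ 8.1  20.75  2.26]
R [[-0.808, 0.091, 0.582], [0.082, 0.996, -0.042], [-0.584, 0.014, -0.812]] q [ 14.3 -21.8 136.3 -19.9  32.8 -56.6]
scene 0 [ 33.  331.5  97.  294.5]
scene 0.2 [ 27.5 317.5  92.  280.5]
scene 0.4 [ 23.5 304.   88.5 267. ]
scene 0.6 [ 21.5 292.   87.  255. ]
top 0 [137.5 396.  142.  315.5]
top 0.2 [128.  394.  132.5 313. ]
top 0.4 [121.  392.5 125.5 311. ]
top 0.6 [117.5 390.5 122.  308.5]
```

```bash
python3 -m handwheel '0 -.02 -.035 2 2.5 0 -1;0 0 0 1.5 3.5 0 -1;0 0 0 1.5 3.5 0 -1;0 0 0 1 3.5 0 -1;0 0 0 .5 3.5 0 -1;0 0 0 0 3 0 -1;0 0 0 0 0 0 -1;0 0 0 0 0 0 -1'
python3 -c "
from h import *
rel([.461,.313,.164],[.6,-.032,-.8],[.053,1,0])"
```

```text
time_s: 15.65
tool_pos: [0.4227, 0.3043, 0.2404]
tool_rot: [[-0.792, 0.086, 0.604], [0.069, 0.996, -0.052], [-0.607, 0.0, -0.795]]
contact_force: [-0.6, -0.2, -0.2]
opening: 0.0857
t 15.65 pos [0.423 0.304 0.24 ] F [-0.6 -0.2 -0.2] open 0.0857
shift cm [1.66 1.19 8.34]
turn [-0.019  0.008 -0.027]
shift after turn [1.57 1.07 8.37]
R [[-0.792, 0.086, 0.604], [0.069, 0.996, -0.052], [-0.607, 0.0, -0.795]] q [ 46.7  -2.9 125.7 -45.8  41.6  -7.3]
```

```bash
python3 -m handwheel '-.019 .008 -.027 .5 .5 2 -1;0 0 0 .5 .5 2.5 -1;0 0 0 .5 0 2 -1;0 0 0 0 0 1.5 -1;0 0 0 0 0 0 -1;0 0 0 0 0 0 -1'
python3 -c "
from h import *
rel([.521,.310,.084],[.6,-.032,-.8],[.053,1,0])
for n,a in(('scene',np.s_[90:210,130:270]),('top',np.s_[120:240,100:240])): cv2.imwrite(f'pics/g_{n}.png',cv2.resize(imaging.camera(n)['pixels'][a],None,fx=5,fy=5,interpolation=cv2.INTER_CUBIC))"
```

```text
time_s: 16.15
tool_pos: [0.4709, 0.3137, 0.1705]
tool_rot: [[-0.796, 0.062, 0.602], [0.052, 0.998, -0.034], [-0.603, 0.004, -0.798]]
contact_force: [0.1, 1.3, 0.4]
opening: 0.0853
t 16.15 pos [0.471 0.314 0.171] F [0.1 1.3 0.4] open 0.0853
shift cm [ 1.22 -0.09  9.93]
turn [-0.002  0.003 -0.009]
shift after turn [ 1.19 -0.1   9.93]
R [[-0.796, 0.062, 0.602], [0.052, 0.998, -0.034], [-0.603, 0.004, -0.798]] q [ 42.4   8.1 124.2 -54.6  31.9  -0.3]
```

View pics/g_scene.png

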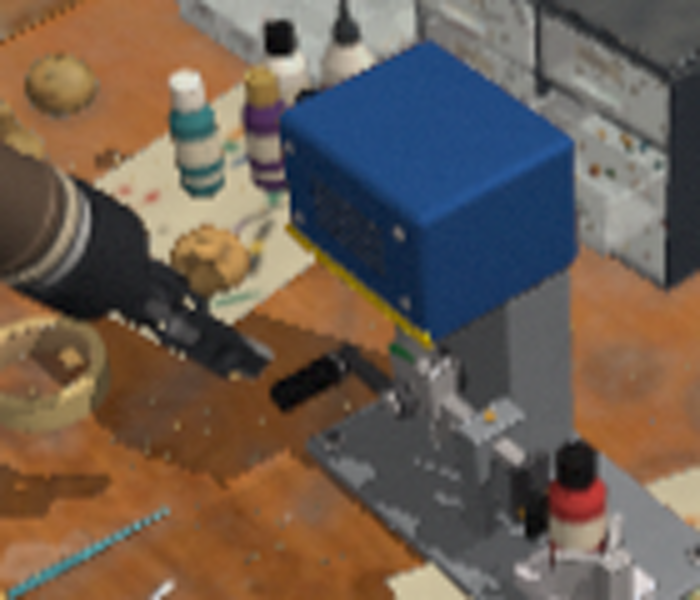

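View pics/g_top.png

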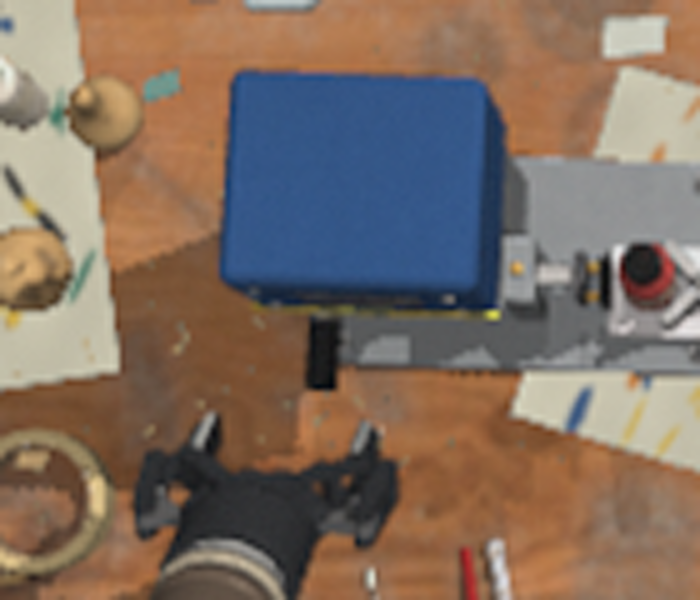

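```bash
python3 -c "
from h import *
T=imaging.camera('top');S=imaging.camera('scene')
s=state();p=s['tool_pos'];R=s['tool_rot']
pts=[p+R@np.array([0,y,.004]) for y in(-.043,.043)]+[[.503,.310,.085],[.557,.3073,.085]]
print((proj(T,pts)-[100,120]+.5)*5)
print((proj(S,pts)-[130,90]+.5)*5)
# knob outer end triangulation: lsq
def f(P): return np.r_[(proj(T,P)-(np.array([322,384])/5+[100,120]-.5))[0],(proj(S,P)-(np.array([281,395])/5+[130,90]-.5))[0]]
r=least_squares(f,[.5,.31,.085]);print(r.x,r.fun)
"
```

```text
[[358.34875037 432.0424347 ]
 [217.13603205 426.14518245]
 [324.59361652 393.77034427]
 [329.22894228 311.73598658]]
[[257.73099308 360.96284535]
 [181.19385011 291.85982937]
 [276.97504694 401.88308147]
 [342.08819151 364.82919638]]
[0.50879812 0.3117604  0.08634086] [-0.09746312  0.15217493  0.18337506 -0.02385325]
```

```bash
python3 -m handwheel '0 0 0 .5 0 1.5 -1;0 0 0 .4 0 2 -1;0 0 0 0 0 2 -1;0 0 0 0 0 1.5 -1;0 0 0 0 0 0 -1;0 0 0 0 0 0 -1;0 0 0 0 0 0 -1'
python3 -c "
from h import *
rel([.523,.311,.085],[.6,-.032,-.8],[.053,1,0])"
```

```text
time_s: 16.93
tool_pos: [0.5087, 0.318, 0.1194]
tool_rot: [[-0.787, 0.056, 0.614], [0.055, 0.998, -0.02], [-0.614, 0.018, -0.789]]
contact_force: [-0.3, -0.2, 0.2]
opening: 0.0853
t 16.9333 pos [0.509 0.318 0.119] F [-0.3 -0.2  0.2] open 0.0853
shift cm [ 0.95 -0.68  3.61]
turn [ 0.013  0.018 -0.013]
shift after turn [ 0.89 -0.62  3.63]
R [[-0.787, 0.056, 0.614], [0.055, 0.998, -0.02], [-0.614, 0.018, -0.789]] q [ 39.5  16.5 122.3 -67.   26.2  11.1]
```

q4 is near its limit, so I lean less here (28°) and will look at it again on the arc.

```bash
python3 -m handwheel '0 .08 0 0 0 0 -1;0 .08 0 0 0 0 -1;0 0 0 0 0 0 -1;0 0 0 0 0 0 -1;0 0 0 0 0 0 -1'
python3 -c "
from h import *
rel([.523,.311,.085],[.469,-.025,-.883],[.053,1,0])"
```

```text
time_s: 17.35
tool_pos: [0.5083, 0.3185, 0.1244]
tool_rot: [[-0.85, 0.057, 0.524], [0.059, 0.998, -0.014], [-0.524, 0.019, -0.851]]
contact_force: [0.7, 0.2, 0.2]
opening: 0.0851
t 17.35 pos [0.508 0.319 0.124] F [0.7 0.2 0.2] open 0.0851
shift cm [ 0.77 -0.74  4.14]
turn [ 0.014  0.063 -0.013]
shift after turn [ 0.52 -0.67  4.19]
R [[-0.85, 0.057, 0.524], [0.059, 0.998, -0.014], [-0.524, 0.019, -0.851]] q [ 37.4  15.5 119.6 -46.6  27.  -10.2]
```

```bash
python3 -m handwheel '.01 .04 -.01 .5 -.6 0 -1;0 0 0 0 0 1 -1;0 0 0 0 0 1.2 -1;0 0 0 0 0 1 -1;0 0 0 0 0 0 -1;0 0 0 0 0 0 -1'
python3 -c "
from h import *
rel([.523,.311,.085],[.469,-.025,-.883],[.053,1,0])"
```

```text
time_s: 17.85
tool_pos: [0.5182, 0.3128, 0.0923]
tool_rot: [[-0.867, 0.05, 0.495], [0.046, 0.999, -0.021], [-0.496, 0.005, -0.868]]
contact_force: [-0.1, 0.2, 0.5]
opening: 0.0854
t 17.85 pos [0.518 0.313 0.092] F [-0.1  0.2  0.5] open 0.0854
shift cm [-0.06 -0.15  0.87]
turn [ 0.006  0.03  -0.   ]
shift after turn [-0.09 -0.15  0.87]
R [[-0.867, 0.05, 0.495], [0.046, 0.999, -0.021], [-0.496, 0.005, -0.868]] q [ 35.7  19.5 118.5 -46.4  25.  -11.7]
```

```bash
python3 -m handwheel '0 .02 0 0 -.1 .7 -1;0 0 0 0 0 0 -1;0 0 0 0 0 0 -1;0 0 0 0 0 0 -1'
python3 -c "
from h import *
rel([.523,.311,.085],[.469,-.025,-.883],[.053,1,0])
for n,a in(('scene',np.s_[90:210,130:270]),('top',np.s_[120:240,100:240])): cv2.imwrite(f'pics/i_{n}.png',cv2.resize(imaging.camera(n)['pixels'][a],None,fx=5,fy=5,interpolation=cv2.INTER_CUBIC))"
```

```text
time_s: 18.18
tool_pos: [0.5201, 0.3115, 0.0851]
tool_rot: [[-0.877, 0.05, 0.478], [0.045, 0.999, -0.021], [-0.478, 0.004, -0.878]]
contact_force: [-0.1, -0.6, 0.3]
opening: 0.0854
t 18.1833 pos [0.52  0.312 0.085] F [-0.1 -0.6  0.3] open 0.0854
shift cm [-0.25 -0.04  0.15]
turn [0.005 0.01  0.001]
shift after turn [-0.25 -0.04  0.14]
R [[-0.877, 0.05, 0.478], [0.045, 0.999, -0.021], [-0.478, 0.004, -0.878]] q [ 35.1  20.4 117.9 -44.1  24.8 -14.2]
```

View pics/i_scene.png

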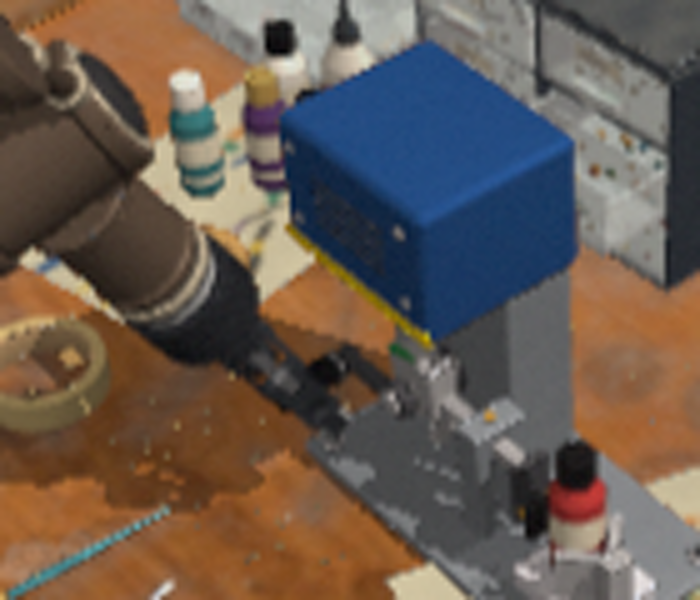

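View pics/i_top.png

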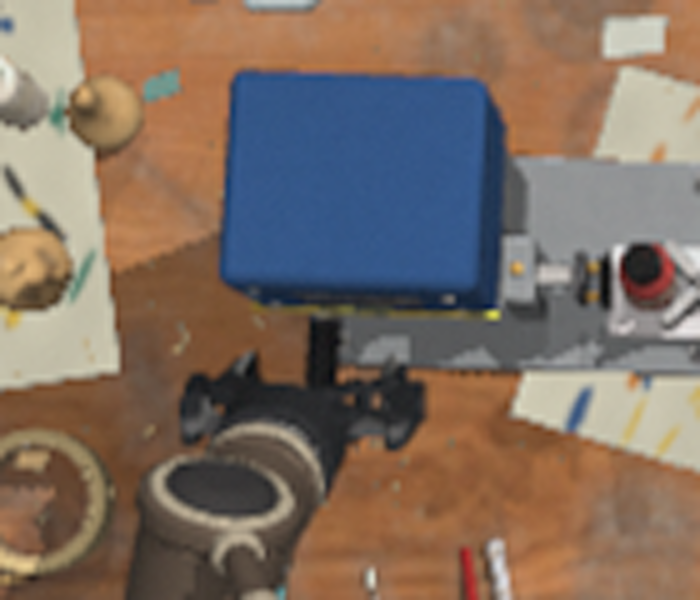

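The fingers straddle the knob (top view knob at (322,350) between the fingers). Closing at 40 N.

```bash
python3 -m handwheel '0 0 0 0 0 0 1;0 0 0 0 0 0 1;0 0 0 0 0 0 1;0 0 0 0 0 0 1;0 0 0 0 0 0 1;0 0 0 0 0 0 1;0 0 0 0 0 0 1;0 0 0 0 0 0 1;0 0 0 0 0 0 1;0 0 0 0 0 0 1;0 0 0 0 0 0 1;0 0 0 0 0 0 1' 40
python3 -c "
from h import *
rel([.523,.311,.085],[.469,-.025,-.883],[.053,1,0])
for n,a in(('scene',np.s_[90:210,130:270]),('top',np.s_[120:240,100:240])): cv2.imwrite(f'pics/j_{n}.png',cv2.resize(imaging.camera(n)['pixels'][a],None,fx=5,fy=5,interpolation=cv2.INTER_CUBIC))"
```

```text
time_s: 19.28
tool_pos: [0.52, 0.3131, 0.0866]
tool_rot: [[-0.876, 0.049, 0.48], [0.046, 0.999, -0.017], [-0.48, 0.007, -0.877]]
contact_force: [-0.4, 0.8, 0.6]
opening: 0.0203
t 19.2833 pos [0.52  0.313 0.087] F [-0.4  0.8  0.6] open 0.0203
shift cm [-0.2  -0.19  0.29]
turn [0.008 0.012 0.   ]
shift after turn [-0.2  -0.19  0.29]
R [[-0.876, 0.049, 0.48], [0.046, 0.999, -0.017], [-0.48, 0.007, -0.877]] q [ 35.2  20.2 117.9 -44.1  24.7 -14.1]
```

View pics/j_scene.png

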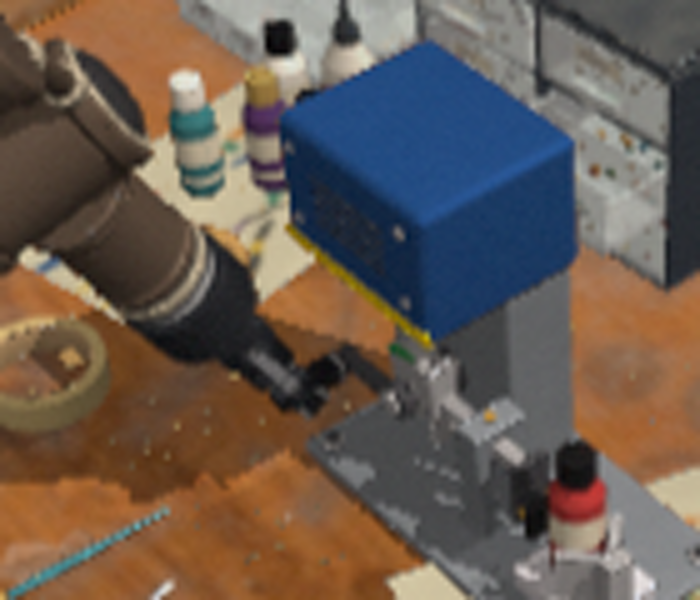

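Gripped (20 mm on the 22 mm sleeve). Start the arc.

```bash
cat >>h.py <<'E'
def arc(dth=.15,n=4,r=.055):
    s=state();R=s["tool_rot"];p=s["tool_pos"]-R[:,2]*.002
    ay=.2562-(p[0]-.52)*.053; th=np.arctan2(p[2]-.085,p[1]-ay); rad=np.hypot(p[2]-.085,p[1]-ay)
    print("theta",th.round(3),"q~",(th+.5).round(3),"rad",rad.round(4),"pos",s["tool_pos"].round(4),"F",s["contact_force"].round(1),"open",round(s["opening"],4),"joints",s["q"].round(0),"t",s["time_s"])
    for i in range(n):
        a,b=th+i*dth,th+(i+1)*dth
        d=np.array([.05*r*(np.cos(b)-np.cos(a)),r*(np.cos(b)-np.cos(a)),r*(np.sin(b)-np.sin(a))])
        print((R.T@d*100).round(2))
E
python3 -m handwheel '0 0 0 -.4 -.05 -.7 1;0 0 0 -.38 -.18 -.7 1;0 0 0 0 0 0 1'
python3 -c "
from h import *
arc()"
```

```text
time_s: 19.63
tool_pos: [0.5199, 0.3116, 0.1021]
tool_rot: [[-0.876, 0.047, 0.479], [0.046, 0.999, -0.015], [-0.479, 0.009, -0.878]]
contact_force: [-0.7, -0.9, 2.0]
opening: 0.0206
theta 0.328 q~ 0.828 rad 0.0585 pos [0.5199 0.3116 0.1021] F [-0.7 -0.9  2. ] open 0.0206 joints [ 35.  18. 118. -41.  26. -17.] t 19.6333
[-0.36 -0.32 -0.67]
[-0.34 -0.43 -0.62]
[-0.3  -0.53 -0.56]
[-0.26 -0.62 -0.48]
```

```bash
python3 -m handwheel '0 0 0 -.36 -.32 -.67 1;0 0 0 -.34 -.43 -.62 1;0 0 0 -.3 -.53 -.56 1;0 0 0 0 0 0 1'
python3 -c "
from h import *
arc()"
```

```text
time_s: 19.97
tool_pos: [0.5193, 0.3017, 0.1227]
tool_rot: [[-0.876, 0.044, 0.481], [0.047, 0.999, -0.007], [-0.48, 0.017, -0.877]]
contact_force: [-0.1, -0.4, 0.1]
opening: 0.0204
theta 0.714 q~ 1.214 rad 0.0602 pos [0.5193 0.3017 0.1227] F [-0.1 -0.4  0.1] open 0.0204 joints [ 34.  15. 119. -38.  27. -22.] t 19.9667
[-0.28 -0.58 -0.52]
[-0.24 -0.66 -0.44]
[-0.19 -0.72 -0.35]
[-0.13 -0.78 -0.25]
```

```bash
python3 -m handwheel '0 0 0 -.28 -.58 -.5 1;0 0 0 -.24 -.66 -.42 1;0 0 0 0 0 0 1'
python3 -c "
from h import *
arc()
for n,a in(('scene',np.s_[90:210,130:270]),('top',np.s_[120:240,100:240])): cv2.imwrite(f'pics/k_{n}.png',cv2.resize(imaging.camera(n)['pixels'][a],None,fx=5,fy=5,interpolation=cv2.INTER_CUBIC))"
```

```text
time_s: 20.22
tool_pos: [0.5188, 0.2922, 0.1322]
tool_rot: [[-0.875, 0.042, 0.482], [0.048, 0.999, 0.001], [-0.481, 0.024, -0.876]]
contact_force: [-0.3, -1.3, 1.4]
opening: 0.0209
theta 0.939 q~ 1.439 rad 0.0607 pos [0.5188 0.2922 0.1322] F [-0.3 -1.3  1.4] open 0.0209 joints [ 33.  14. 120. -36.  26. -25.] t 20.2167
[-0.21 -0.69 -0.4 ]
[-0.16 -0.75 -0.3 ]
[-0.1  -0.79 -0.2 ]
[-0.05 -0.82 -0.1 ]
```

View pics/k_scene.png

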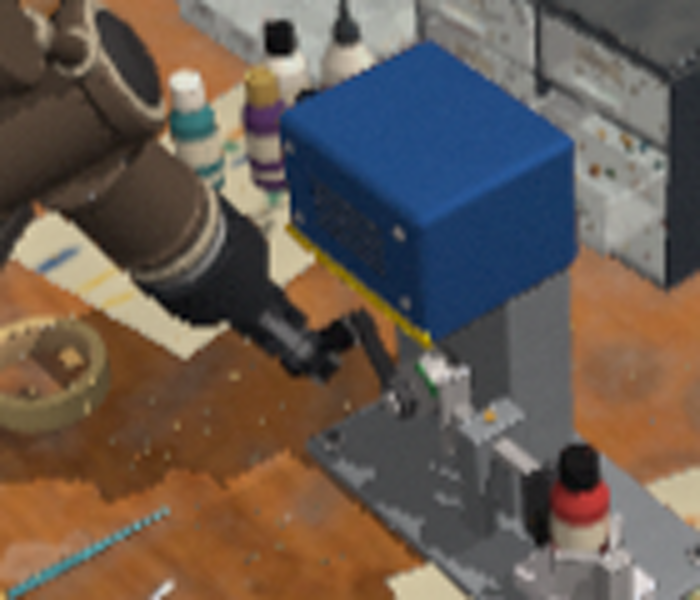

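The crank is turning with the hand, and the follower is coming out. Continuing.

```bash
python3 -m handwheel '0 0 0 -.21 -.69 -.4 1;0 0 0 -.16 -.75 -.3 1;0 0 0 0 0 0 1'
python3 -c "
from h import *
arc()"
python3 -m handwheel '0 0 0 -.1 -.79 -.2 1;0 0 0 -.05 -.82 -.1 1;0 0 0 0 0 0 1'
python3 -c "
from h import *
arc()"
```

```text
time_s: 20.57
tool_pos: [0.5182, 0.2815, 0.1387]
tool_rot: [[-0.875, 0.038, 0.483], [0.048, 0.999, 0.008], [-0.482, 0.03, -0.876]]
contact_force: [-1.8, -2.2, 4.5]
opening: 0.0207
theta 1.146 q~ 1.646 rad 0.0609 pos [0.5182 0.2815 0.1387] F [-1.8 -2.2  4.5] open 0.0207 joints [ 31.  12. 120. -34.  26. -28.] t 20.5667
[-0.14 -0.77 -0.27]
[-0.08 -0.8  -0.17]
[-0.02 -0.82 -0.06]
[ 0.04 -0.82  0.05]
time_s: 20.82
tool_pos: [0.5176, 0.2707, 0.1425]
tool_rot: [[-0.873, 0.034, 0.486], [0.05, 0.999, 0.02], [-0.484, 0.042, -0.874]]
contact_force: [1.0, -4.8, 1.1]
opening: 0.0208
theta 1.335 q~ 1.835 rad 0.061 pos [0.5176 0.2707 0.1425] F [ 1.  -4.8  1.1] open 0.0208 joints [ 30.  11. 122. -33.  25. -30.] t 20.8167
[-0.07 -0.81 -0.15]
[-0.01 -0.82 -0.04]
[ 0.05 -0.82  0.06]
[ 0.11 -0.8   0.17]
```

```bash
python3 -m handwheel '0 0 0 -.05 -.81 -.1 1;0 0 0 0 -.82 0 1;0 0 0 0 0 0 1'
python3 -c "
from h import *
arc()"
python3 -m handwheel '0 0 0 .04 -.82 .07 1;0 0 0 0 0 0 1;0 0 0 0 0 0 1'
python3 -c "
from h import *
arc()
for n,a in(('scene',np.s_[90:210,150:270]),('top',np.s_[120:240,120:240])): cv2.imwrite(f'pics/l_{n}.png',cv2.resize(imaging.camera(n)['pixels'][a],None,fx=5,fy=5,interpolation=cv2.INTER_CUBIC))"
```

```text
time_s: 21.07
tool_pos: [0.5169, 0.258, 0.144]
tool_rot: [[-0.872, 0.031, 0.488], [0.052, 0.998, 0.029], [-0.486, 0.05, -0.872]]
contact_force: [0.9, -3.5, 0.6]
opening: 0.0208
theta 1.546 q~ 2.046 rad 0.0608 pos [0.5169 0.258  0.144 ] F [ 0.9 -3.5  0.6] open 0.0208 joints [ 28.  10. 123. -31.  24. -33.] t 21.0667
[ 0.01 -0.83 -0.01]
[ 0.07 -0.82  0.1 ]
[ 0.13 -0.79  0.21]
[ 0.19 -0.74  0.31]
time_s: 21.32
tool_pos: [0.5166, 0.2499, 0.1435]
tool_rot: [[-0.872, 0.033, 0.489], [0.054, 0.998, 0.029], [-0.487, 0.052, -0.872]]
contact_force: [-1.5, 2.8, 1.2]
opening: 0.0205
theta 1.679 q~ 2.179 rad 0.0606 pos [0.5166 0.2499 0.1435] F [-1.5  2.8  1.2] open 0.0205 joints [ 27.   9. 123. -31.  23. -34.] t 21.3167
[ 0.06 -0.82  0.09]
[ 0.12 -0.79  0.19]
[ 0.18 -0.75  0.29]
[ 0.23 -0.69  0.39]
```

View pics/l_scene.png

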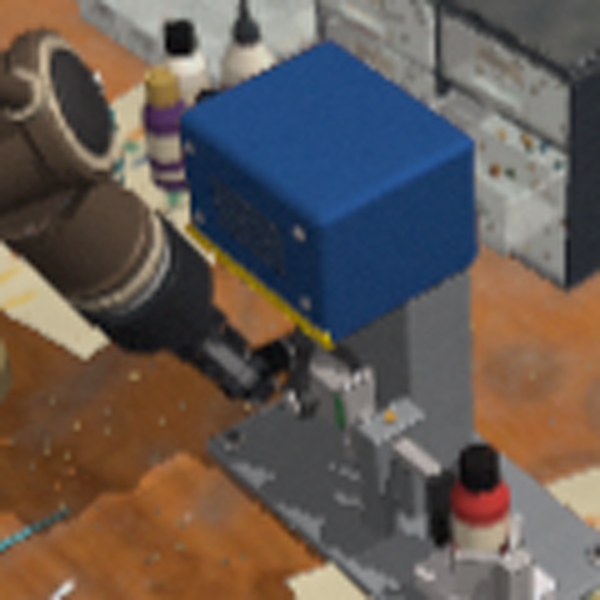

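View pics/l_top.png

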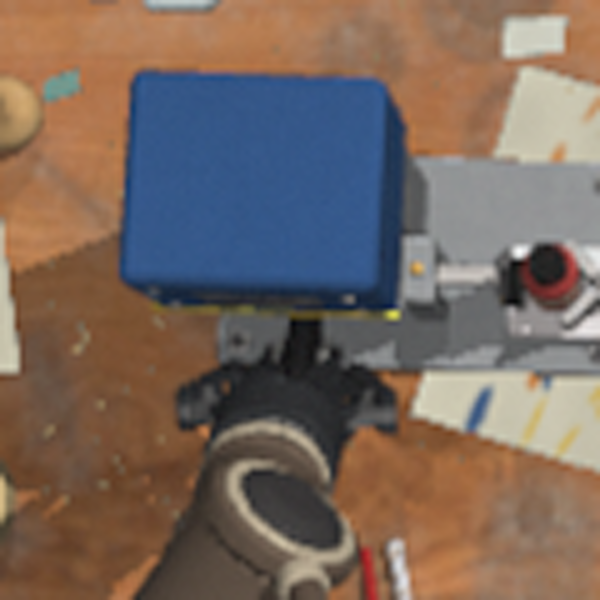

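Crank near top dead centre; the green arc faces the follower's foot and the pad touches the bottle. A small further advance to mid-dwell.

```bash
python3 -m handwheel '0 0 0 .03 -.4 .05 1;0 0 0 0 0 0 1;0 0 0 0 0 0 1'
python3 -c "
from h import *
arc()"
```

```text
time_s: 21.67
tool_pos: [0.5164, 0.247, 0.1429]
tool_rot: [[-0.872, 0.032, 0.489], [0.055, 0.998, 0.031], [-0.487, 0.054, -0.872]]
contact_force: [-2.7, 0.3, 3.7]
opening: 0.0203
theta 1.729 q~ 2.229 rad 0.0604 pos [0.5164 0.247  0.1429] F [-2.7  0.3  3.7] open 0.0203 joints [ 27.   9. 124. -30.  23. -35.] t 21.6667
[ 0.08 -0.81  0.12]
[ 0.14 -0.78  0.23]
[ 0.2  -0.73  0.33]
[ 0.25 -0.67  0.42]
```

Release, partially first.

```bash
python3 -m handwheel '0 0 0 0 0 0 .3;0 0 0 0 0 0 0;0 0 0 0 0 0 0;0 0 0 0 0 0 0;0 0 0 0 0 0 -.3;0 0 0 0 0 0 -.3;0 0 0 0 0 0 -.3;0 0 0 0 0 0 -.3'
python3 -c "
from h import *
arc()
for n,a in(('scene',np.s_[90:210,150:270]),('top',np.s_[120:240,120:240])): cv2.imwrite(f'pics/m_{n}.png',cv2.resize(imaging.camera(n)['pixels'][a],None,fx=5,fy=5,interpolation=cv2.INTER_CUBIC))"
```

```text
time_s: 22.33
tool_pos: [0.5167, 0.2462, 0.1412]
tool_rot: [[-0.872, 0.027, 0.488], [0.047, 0.998, 0.029], [-0.486, 0.049, -0.872]]
contact_force: [-0.1, -0.1, -0.2]
opening: 0.0553
theta 1.747 q~ 2.247 rad 0.0588 pos [0.5167 0.2462 0.1412] F [-0.1 -0.1 -0.2] open 0.0553 joints [ 27.   9. 124. -31.  23. -35.] t 22.3333
[ 0.1  -0.81  0.14]
[ 0.15 -0.77  0.24]
[ 0.21 -0.72  0.34]
[ 0.26 -0.66  0.43]
```

View pics/m_scene.png

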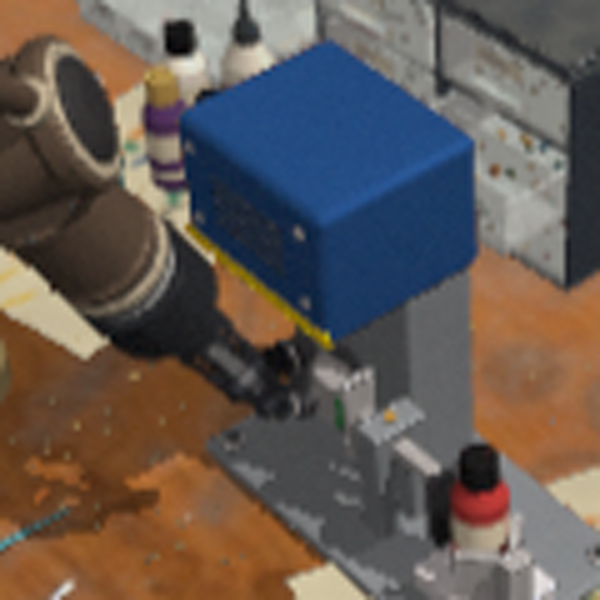

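View pics/m_top.png

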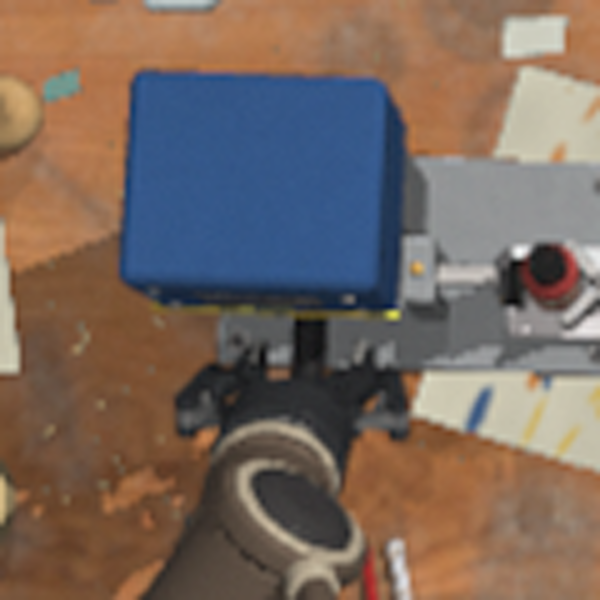

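Released; the knob stayed put. Back straight out along the tool axis.

```bash
python3 -m handwheel '0 0 0 0 0 -1 -.3;0 0 0 0 0 -2 -.3;0 0 0 0 0 -3 -.3;0 0 0 0 0 -3 -.3;0 0 0 1 0 -3 -.3;0 0 0 2 0 -2 -.3;0 0 0 2.5 0 -1 -.3;0 0 0 0 0 0 -.3;0 0 0 0 0 0 -.3;0 0 0 0 0 0 -.3'
python3 -c "
from h import *
arc(n=0)
for n,a in(('scene',np.s_[90:210,150:270]),('top',np.s_[120:240,120:240])): cv2.imwrite(f'pics/n_{n}.png',cv2.resize(imaging.camera(n)['pixels'][a],None,fx=5,fy=5,interpolation=cv2.INTER_CUBIC))
cv2.imwrite('pics/n_full.png',imaging.camera('scene')['pixels'])"
```

```text
time_s: 23.27
tool_pos: [0.3891, 0.2449, 0.256]
tool_rot: [[-0.871, 0.025, 0.49], [0.049, 0.998, 0.036], [-0.488, 0.056, -0.871]]
contact_force: [-0.7, -0.4, 0.8]
opening: 0.0555
theta 1.677 q~ 2.177 rad 0.1737 pos [0.3891 0.2449 0.256 ] F [-0.7 -0.4  0.8] open 0.0555 joints [ 37. -15. 131. -24.  41. -36.] t 23.2667
```

View pics/n_scene.png

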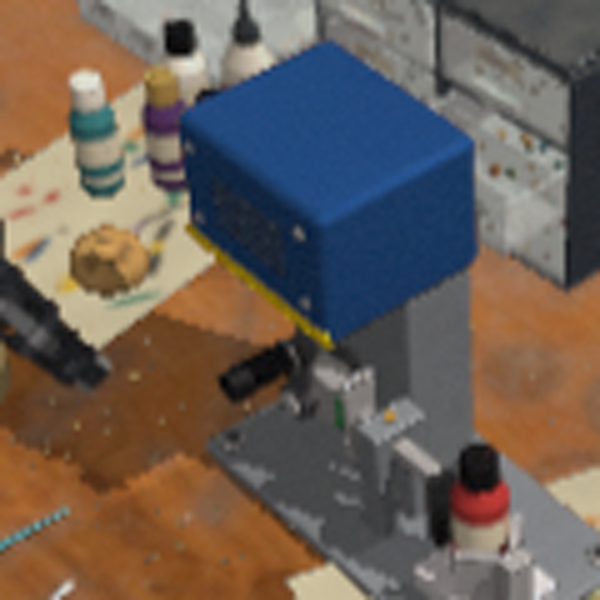

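View pics/n_top.png

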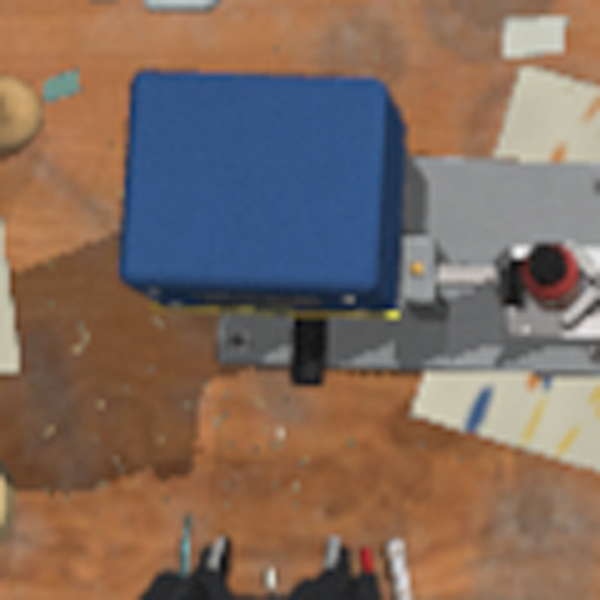

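View pics/n_full.png

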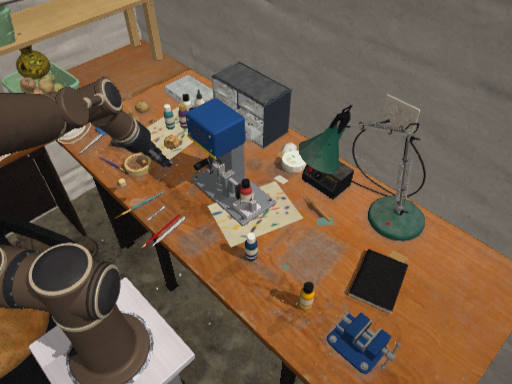

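```bash
python3 - <<'E'
from h import *
T=imaging.camera('top');S=imaging.camera('scene')
def tri(t,s):
    f=lambda P:np.r_[(proj(T,P)-t)[0],(proj(S,P)-s)[0]]
    r=least_squares(f,[.5,.25,.13]);return r.x.round(4),r.fun.round(2)
print("knob end",tri(un((308,380),(120,120),5),un((233,388),(150,90),5)))
for q in(1.9,2.1,2.3,2.5,2.7):
    P=np.array([.509,.2575+.055*np.cos(q-.5),.0865+.055*np.sin(q-.5)])
    print(q,(proj(S,P)-[150,90]+.5)*5,(proj(T,P)-[120,120]+.5)*5)
print("cap now",ray(T,*un((547,264),(120,120),5),.135)," before",ray(T,*un((444,265),(140,120),5),.135))
a=cv2.resize(S['pixels'][160:220,210:270],None,fx=9,fy=9,interpolation=cv2.INTER_CUBIC)
b=cv2.resize(T['pixels'][155:200,195:255],None,fx=11,fy=11,interpolation=cv2.INTER_CUBIC)
cv2.imwrite('pics/o_s.png',a);cv2.imwrite('pics/o_t.png',b)
E
```

```text
knob end (array([0.5052, 0.246 , 0.1389]), array([ 0.11, -0.16, -0.2 ,  0.03]))
1.9 [[216.09134931 367.61826356]] [[275.16396244 373.8595966 ]]
2.1 [[226.86488807 375.08602018]] [[292.4801693  373.41265362]]
2.3 [[238.01016373 385.0932618 ]] [[310.2979343 373.3624999]]
2.5 [[249.04148736 397.22516962]] [[327.81843653 373.709989  ]]
2.7 [[259.47145641 410.95834929]] [[344.26657897 374.43638498]]
cap now [0.57633151 0.09599809 0.135     ]  before [0.57572303 0.09790387 0.135     ]
```

View pics/o_s.png

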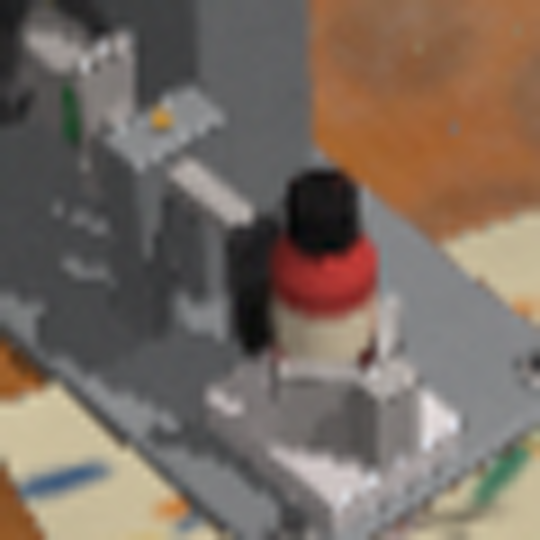

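View pics/o_t.png

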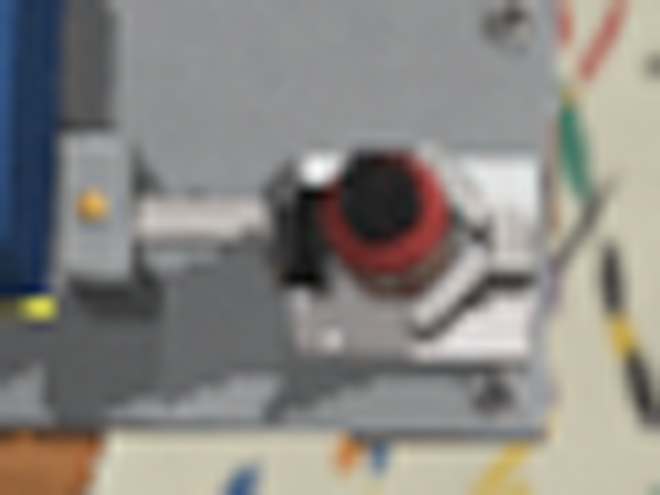

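```bash
python3 - <<'E'
from h import *
T=imaging.camera('top');S=imaging.camera('scene')
print(ray(T,*un((379,196),(195,155),11),.135),ray(S,*un((322,187),(210,160),9),.135))
P=np.array([.5765,.0955,0])
for z in(.03,.112,.135): print(z,((proj(S,P+[0,0,z])-[210,160]+.5)*9),((proj(T,P+[0,0,z])-[195,155]+.5)*11))
E
```

```text
[0.57644808 0.09599673 0.135     ] [0.57823966 0.09688848 0.135     ]
0.03 [[325.74259039 396.06206339]] [[398.74997182 252.24758586]]
0.112 [[322.59066671 238.83374204]] [[385.30022762 209.30564311]]
0.135 [[321.65394778 192.10712063]] [[381.22444701 196.29261214]]
```

```bash
python3 -c "
from station import order
print(order.close_job())"
```

```text
the job is handed in; nothing more can be done
None
```

I stood the red bottle upright in the V of the nest and let go. I then gripped the knob and turned the crank clockwise from about 0.5 rad to about 2.25 rad. After releasing it, I backed the arm clear and handed the job in at about 23.5 s of the 61 s allowed.

**Crank:** triangulating the knob from both cameras puts the camshaft at about 2.25 rad, inside the dwell. The green arc faces the follower's foot, and the knob stayed put when released.

**Bottle:** it stands upright with its cap at about (0.576, 0.096) m in world x and y. That is roughly 2–3 mm from my estimate of the seat, which is within the camera accuracy. The pad is visibly against the bottle.

**Yellow and blue bottles:** both look in place in the final picture; I did not measure them again.

**Not measured or not agreeing:**
- I could not measure the pad force. I inferred it from the contact seen in the pictures and the 16 mm of travel against 11 mm of play.
- The knob circle I measured had an apparent radius of about 60 mm instead of 55 mm. I took this as an error of a few millimetres in my estimate of the cam axis, and contact forces stayed below about 5 N throughout the turn.
- I gripped the knob with the tool leaning about 29° instead of the planned 37°, because joint 4 was close to its limit.

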